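File test bars by length in the slide-cover case

TASK

Slide the clear cover of the specimen case fully open, then put every steel test bar from the bench into the row that matches its length, lying flat on the row's floor and straight across the row as the black outlines show. When they are all in, slide the cover fully shut again. Leave the mouse, the bottle and the black mount where they are.

Things in the scene. Friction and masses are not known exactly. Their poses are not given: they have to be found in the camera images.
- case: Fixed grey case, walls 34 mm high, side rails to 46 mm at y +-118 mm. Origin: on the bench under the centre of its open compartment (inside 142 mm along x, 216 mm along y; front wall 6 mm thick). Case x runs along the cover's slide, from the compartment to the solid rear deck (x 71 to 235 mm); z up. Place and yaw vary.
- cover (a joint): Sliding cover of the case: clear plate 154 x 224 x 6 mm with white end edges, its top 42 mm above the bench, with a red grip bar. Value in m: 0 = fully shut over the compartment, grows as it slides along case +x, stop at 0.150 = fully open on the rear deck. About 2 N of friction; it stays where left.
- cover_grip (a point): Centre of the red grip bar on the cover, 54.5 mm above the bench: the bar is 12 mm thick along case x, 60 mm long along case y, 25 mm tall (42 to 67 mm above the bench). With the cover shut it lies at case x = -46 mm, y = 0.
- row_short: Fixed teal row for short (36 mm) bars, 142 mm (x, along the row = case x) by 72 mm (y), closed at its ends by the case. Channel 42 mm wide (y), centred. Origin: centre of its underside, 6 mm above the bench; channel floor 6 mm above origin, ribs 8 mm above floor. Black outlines at x = -40, 0, +40 mm show how bars lie: length along row y. The order of the rows varies.
- row_medium: Fixed teal row for medium (48 mm) bars, 142 mm (x, along the row = case x) by 72 mm (y), closed at its ends by the case. Channel 54 mm wide (y), centred. Origin: centre of its underside, 6 mm above the bench; channel floor 6 mm above origin, ribs 8 mm above floor. Black outlines at x = -40, 0, +40 mm show how bars lie: length along row y. The order of the rows varies.
- row_long: Fixed teal row for long (60 mm) bars, 142 mm (x, along the row = case x) by 72 mm (y), closed at its ends by the case. Channel 66 mm wide (y), centred. Origin: centre of its underside, 6 mm above the bench; channel floor 6 mm above origin, ribs 8 mm above floor. Black outlines at x = -40, 0, +40 mm show how bars lie: length along row y. The order of the rows varies.
- short_a: Short steel test bar, 36 x 12 x 12 mm, 41 g; origin at its centre, x along its length; any of its four long sides may be up. Lies on the bench to the robot's right at the start; may be absent.
- short_b: Short steel test bar, 36 x 12 x 12 mm, 41 g; origin at its centre, x along its length; any of its four long sides may be up. Lies on the bench to the robot's right at the start; may be absent.
- short_c: Short steel test bar, 36 x 12 x 12 mm, 41 g; origin at its centre, x along its length; any of its four long sides may be up. Lies on the bench to the robot's right at the start; may be absent.
- medium_a: Medium steel test bar, 48 x 12 x 12 mm, 54 g; origin at its centre, x along its length; any of its four long sides may be up. Lies on the bench to the robot's right at the start; may be absent.
- medium_b: Medium steel test bar, 48 x 12 x 12 mm, 54 g; origin at its centre, x along its length; any of its four long sides may be up. Lies on the bench to the robot's right at the start; may be absent.
- medium_c: Medium steel test bar, 48 x 12 x 12 mm, 54 g; origin at its centre, x along its length; any of its four long sides may be up. Lies on the bench to the robot's right at the start; may be absent.
- long_a: Long steel test bar, 60 x 12 x 12 mm, 68 g; origin at its centre, x along its length; any of its four long sides may be up. Lies on the bench to the robot's right at the start; may be absent.
- long_b: Long steel test bar, 60 x 12 x 12 mm, 68 g; origin at its centre, x along its length; any of its four long sides may be up. Lies on the bench to the robot's right at the start; may be absent.
- mouse: Black computer mouse, 110 x 62 x 32 mm, origin under its centre; not part of the job, leave it alone.
- bottle: Small closed bottle with a blue cap, 56 mm across, 120 mm high, origin under its centre; leave it alone.
- mount: Black round resin specimen mount, 40 mm across, 22 mm high, origin under its centre; leave it alone.

How it is judged:
By the outcome, as a careful person would: the job done as asked, in the order asked, and still so for the second after the job is handed in, with the robot touching nothing.
Of short_a, short_b, short_c, medium_a, medium_b, medium_c, long_a, long_b only 5 to 7 are there at a start; the rules pass over those that are not, and their reading is None.
At some moment in a run one of short_a, short_b, short_c, medium_a, medium_b, medium_c, long_a, long_b may be knocked a few centimetres aside while the robot is not near it.
Once in a run the grip may slacken for a moment while it holds something.
It also fails if it takes over 210 s, if anything falls off the work surface, if the arm or the gripper's body presses on something with over 40 N, if the wrist force passes 120 N, or if a joint passes its speed limit or range.

ROBOT

A 6-joint arm with a two-finger parallel gripper is mounted at the origin on the work surface. World frame = base frame: x ahead of the robot, y to its left, z up, the work surface at z = 0. Lengths are in m, angles in rad, forces in N, time in s.
With the tool pointing down it reaches from about 0.325 to 0.85 m from the base axis. Payload 4.4 kg.
Tool frame: the origin (TCP) lies where the fingers leave the gripper's body, on its centre line; the fingertips stand 97 mm ahead of it and the grasp point (between the pads) lies 78 mm ahead of it; z points along the fingers, y is the direction in which the jaws open and shut (so a half turn about z gives the same grasp; the last joint's range is limited). The gripper opens to 94 mm and grips with 3 to 60 N. Pads are 16 mm wide; open, the fingers measure 119 mm over their backs; the gripper's body (75 mm by 177 mm) begins 78 mm behind the grasp point.
Start: joints at [1.052, 0.207, 1.542, -0, 1.393, -0.15], TCP at [0.207, 0.536, 0.303] pointing down, gripper open.
Joint ranges: [-2.73, 2.73], [-0.86, 2.22], [0.23, 2.46], [-1.11, 4.25], [0.08, 2.63], [-2.82, 2.82]. Speed limits (rad/s): [2.79, 2.79, 3.14, 3.14, 3.14, 3.14].

INTERFACE

Orientations are given as a 3x3 rotation matrix whose columns are the frame's x, y, z axes.
In Python, from rig import manip gives the robot as it stands.
- The arm moves only by the shell command python3 -m handwheel 'ROWS' [FORCE]. ROWS is JSON, a list of rows, each an object with "translation": the shift along the tool's x, y, z in m, a list of three; "dr": the turn, a rotation vector about the tool's x, y, z in degrees, a list of three; "gripper": the gripper command: -1 is fully open, 1 is shut, values between are in proportion. A call has 1 to 5 rows; each row shifts and turns the commanded pose from where the row before left it, along the tool's axes as they then stand; what a row does not reach is not made up. A row lasts 1/8 s, in which the tool goes at most 62.5 mm and 10.7 degrees, less where a joint would pass 70% of its speed; a pose out of reach is approached as far as the arm can. A call with a gripper value outside its range is refused whole. The fingers move at their own pace and stop on an object; FORCE is the grip in N (left out, the last holds). Time passes only in rows, so rows that do not move let the fingers close. It gives the time, the measured TCP pose, the force and the opening at its end, in the units of the state.
- manip.read_state(): the state, without advancing time (a new reading comes with each control period).
- manip.camera(name): name is "scene" or "top" or "wrist"; returns (picture, depth): 400x640x3 uint8, red, green, blue; 400x640 float32, m along the optical axis (not along the pixel's ray), 0 where there is no reading.
- manip.camera_model(name): a dict with "intrinsics" (3x3 intrinsics, pixels), "k1" (the pictures are not rectified: a ray, as slopes to the right and down, at radius r is drawn at 1 + k1 r^2 times it, then the intrinsics apply), "R" (3x3) and "t" (3): a world point X has camera coordinates R X + t. Camera axes: x right, y down, z forward; pixel columns grow to the right and rows downward; lengths in m; the calibration is good to about 2 mm. A picture is of the moment at which its call begins: read the wrist's pose just before it. camera_model takes no time and is no camera call; for the wrist camera it gives the pose at the moment of the call.
- manip.sign_off(): hands the job in, once; it reports no verdict.
The state is a dict: "t": time; "joints": joint angles; "qd": joint speeds; "tau": joint torques, N m; "tool_pos": TCP position; "tcp_rot": TCP orientation; "ft_force": force on the tool from outside, world axes, zero at the start; "moment": the same for the moment, N m; "opening": finger opening in m.
Only numpy, scipy, OpenCV 4.12 (cv2) and the standard library are available. Lean on these libraries where they do the work, as an engineer would, in place of code of your own. Each camera call takes 0.05 s, during which the arm holds its last target. There are 200 camera calls.

## Working session

There is one attempt and no reset: what is moved stays moved. The work goes in short steps, Python scripts to look and compute and a shell command to move; the robot and the scene stay as the last step left them, time stands still between calls to the robot, and variables do not carry over. Pictures are saved under pics/ and viewed, about 12 in all and at most 16, crops included, and the job is handed in when it is done.

```bash
ls; mkdir -p pics
cat > h.py <<'E'
import numpy as np, cv2
from rig import manip
def px2ray(m,uv):
    K=np.array(m["intrinsics"]);k1=m["k1"]
    uv=np.atleast_2d(np.asarray(uv,float))
    d=cv2.undistortPoints(uv[:,None],K,np.array([k1,0,0,0,0.])).reshape(-1,2)
    R=np.array(m["R"]);t=np.array(m["t"])
    D=np.c_[d,np.ones(len(d))]@R   # R^T d
    return -R.T@t,D
def onplane(m,uv,z):
    c,D=px2ray(m,uv); s=(z-c[2])/D[:,2]; return c+s[:,None]*D
def proj(m,X):
    R=np.array(m["R"]);t=np.array(m["t"])
    return cv2.projectPoints(np.atleast_2d(np.asarray(X,float)),cv2.Rodrigues(R)[0],t,np.array(m["intrinsics"]),np.array([m["k1"],0,0,0,0.]))[0].reshape(-1,2)
def snap(name,fn=None):
    m=manip.camera_model(name); p,d=manip.camera(name)
    if fn: cv2.imwrite("pics/"+fn,p[:,:,::-1]); np.savez("pics/"+fn[:-4]+".npz",p=p,d=d)
    return p,d,m
E
python3 - <<'E'
from h import *
for n in("top","scene"):
    p,d,m=snap(n,n+"0.png"); print(n,m)
s=manip.read_state(); print(s)
E
```

```text
pics
top {'intrinsics': array([[515.6261136 ,   0.        , 312.43863198],
       [  0.        , 515.6261136 , 196.60962939],
       [  0.        ,   0.        ,   1.        ]]), 'k1': -0.10483643796013216, 'R': array([[ 0.02339625, -0.99953756, -0.01942368],
       [-0.98839372, -0.02020955, -0.15056373],
       [ 0.15010156,  0.02272086, -0.98840947]]), 't': array([0.01992893, 0.56149904, 1.27812323])}
scene {'intrinsics': array([[409.98390412,   0.        , 323.26384786],
       [  0.        , 409.98390412, 204.60788264],
       [  0.        ,   0.        ,   1.        ]]), 'k1': -0.042680006952360065, 'R': array([[ 0.52086989,  0.85361979,  0.00527419],
       [ 0.61160159, -0.36886841, -0.69991399],
       [-0.59551495,  0.36778982, -0.71420767]]), 't': array([-0.29049799, -0.28650377,  1.40365597])}
{'t': 0.1, 'joints': array([ 1.05149413e+00,  2.07339897e-01,  1.54275035e+00,  2.63726001e-06,
        1.39347442e+00, -1.50460465e-01]), 'qd': array([-0.00044636, -0.00053556, -0.00459006,  0.00036363, -0.00047049,
       -0.00036167]), 'tau': array([-5.16697455e-04, -3.71861672e+01, -2.82297224e+01,  6.99837785e-02,
        3.10670771e-02, -4.14163969e-05]), 'tool_pos': array([0.20704387, 0.53589101, 0.30163262]), 'tcp_rot': array([[-9.32745252e-01,  3.60534788e-01, -9.80915050e-04],
       [ 3.60535999e-01,  9.32743731e-01, -1.71074872e-03],
       [ 2.98157935e-04, -1.94934794e-03, -9.99998056e-01]]), 'ft_force': array([-0.3254187 ,  0.19873003, -1.50642284]), 'moment': array([-0.01986171,  0.02128007, -0.03186966]), 'opening': 0.09380147846913817}
```

View pics/top0.png

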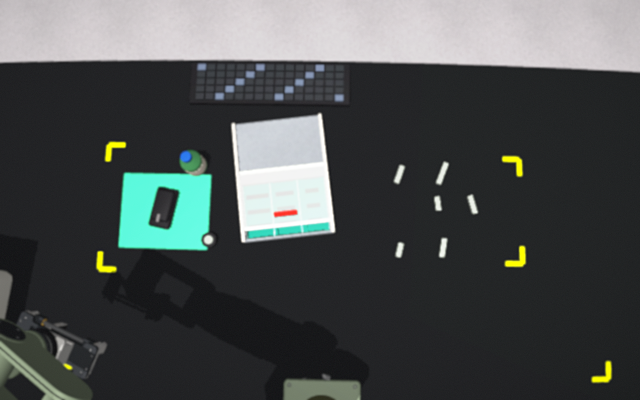

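View pics/scene0.png

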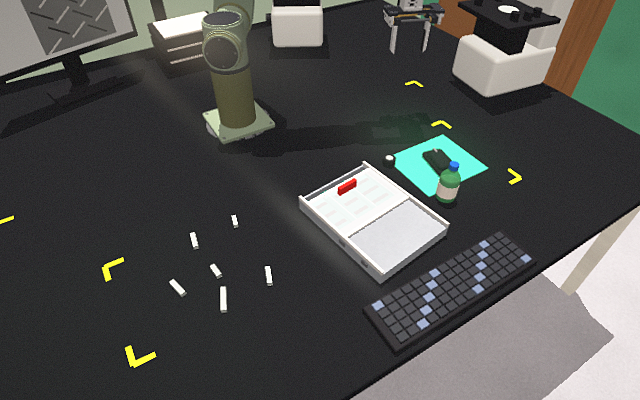

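The top view shows the case at about (285,180), its red grip at (286,213), and six bars at x 395–480, y 160–260. The mouse, bottle and mount are to the left. Next I'll measure them.

```bash
cat >> h.py <<'E'
def bars(p,m,reg,thr=120,z=0.012,amin=30,amax=1e9):
    x0,y0,x1,y1=reg
    S=4
    g=cv2.resize(p[y0:y1,x0:x1].min(2),None,fx=S,fy=S,interpolation=cv2.INTER_CUBIC)
    cs,_=cv2.findContours((g>thr).astype(np.uint8),cv2.RETR_EXTERNAL,cv2.CHAIN_APPROX_NONE)
    out=[]
    for c in cs:
        if not amin<cv2.contourArea(c)/S/S<amax: continue
        uv=(c.reshape(-1,2)+.5)/S-.5+[x0,y0]
        X=onplane(m,uv,z)[:,:2]
        (cx,cy),(w,h),a=cv2.minAreaRect((X*1000).astype(np.float32))
        if w<h: w,h,a=h,w,a+90
        out.append((cx,cy,w,h,(a+90)%180-90,uv.mean(0)))
    return out
E
python3 - <<'E'
from h import *
p,d,m=snap("top","top1.png")
print("cam",-m["R"].T@m["t"])
for b in bars(p,m,(380,140,500,275)): print(np.round(b[:5],1),b[5].round(1))
hsv=cv2.cvtColor(p,cv2.COLOR_RGB2HSV)
red=((hsv[...,0]<8)|(hsv[...,0]>172))&(hsv[...,1]>150)&(hsv[...,2]>100)
ys,xs=np.nonzero(red); print("red",len(xs),onplane(m,[[xs.mean(),ys.mean()]],.0605))
c=cv2.resize(p[105:260,220:500],(800,443),interpolation=cv2.INTER_CUBIC)
cv2.imwrite("pics/c1.png",c[:,:,::-1])
E
```

```text
cam [0.36266757 0.00222729 1.34823759]
[ 432.  -194.6   39.7   16.7  -12.5] [399.2 249.4]
[ 439.8 -307.7   52.    16.3   -9. ] [442.7 247.2]
[ 555.6 -294.8   39.5   16.5    7.2] [437.4 203. ]
[ 554.7 -386.9   51.8   16.7   15.7] [472.2 204. ]
[ 631.2 -193.9   51.8   16.4  -19.4] [398.9 173.8]
[ 636.4 -308.    64.4   16.   -21.2] [441.9 172.8]
red 89 [[0.5156047  0.09913994 0.0605    ]]
```

View pics/c1.png

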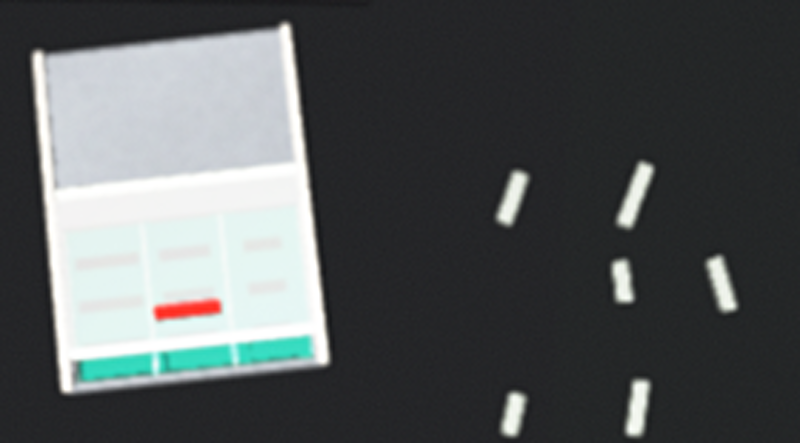

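Six bars are present: 2 short, 3 medium and 1 long. The rows, left to right, are long, medium and short, and the cover is already partly open, with teal showing at the front (crop y≈345–380). I'll move over the case and measure it with the wrist camera.

```bash
cat >> h.py <<'E'
def plan(x,y,z,yaw=None,n=None,step=.055):
    """rows (mm, deg) from present pose to TCP x,y,z (m), jaw axis yaw (deg)"""
    s=manip.read_state(); P=s["tool_pos"]; R=s["tcp_rot"]
    cur=np.degrees(np.arctan2(R[1,1],R[0,1]))
    d=0 if yaw is None else (yaw-cur+180)%360-180
    D=np.array([x,y,z])-P
    n=n or int(max(np.ceil(np.linalg.norm(D)/step),np.ceil(abs(d)/10),1))
    print("n",n,"dr",round(-d/n,2),"cur",P.round(4),"yaw",round(cur,2))
    for i in range(n):
        a=np.radians(cur+d*i/n)
        ty=np.array([np.cos(a),np.sin(a),0]); tx=np.array([np.sin(a),-np.cos(a),0])*(-1 if False else 1)
        tx=np.cross(ty,[0,0,-1.])
        print((np.array([D@tx,D@ty,-D[2]])/n*1000).round(1))
E
python3 - <<'E'
from h import *
s=manip.read_state(); m=manip.camera_model("wrist")
Rt=s["tcp_rot"]; C=-m["R"].T@m["t"]
print("cam in tool",(Rt.T@(C-s["tool_pos"])).round(4)); print((Rt.T@m["R"].T).round(3)); print(m["intrinsics"],m["k1"])
mt=manip.camera_model("top")
print(onplane(mt,[[243.1,242.2],[334.5,232.8],[233.3,122.5],[320.5,112.7]],.046).round(4))
plan(.44,.09,.36,5.7)
E
```

```text
cam in tool [ 0.0691  0.0002 -0.0823]
[[-0.001 -0.972 -0.235]
 [ 1.    -0.001  0.   ]
 [-0.001 -0.235  0.972]]
[[294.15437533   0.         324.97168146]
 [  0.         294.15437533 198.08537184]
 [  0.           0.           1.        ]] -0.0049116671288959406
[[ 0.44    0.2052  0.046 ]
 [ 0.4691 -0.0258  0.046 ]
 [ 0.7535  0.2452  0.046 ]
 [ 0.7838  0.0162  0.046 ]]
n 10 dr 6.32 cur [0.2071 0.5359 0.3018] yaw 68.87
[-37.8 -33.2  -5.8]
[-41.2 -28.8  -5.8]
[-44.1 -24.1  -5.8]
[-46.5 -19.1  -5.8]
[-48.4 -13.9  -5.8]
[-49.6  -8.5  -5.8]
[-50.2  -3.   -5.8]
[-50.2   2.6  -5.8]
[-49.7   8.1  -5.8]
[-48.5  13.5  -5.8]
```

```bash
python3 -m handwheel '[{"translation":[-0.038,-0.033,-0.006],"dr":[0,0,6.2],"gripper":-1},{"translation":[-0.041,-0.029,-0.006],"dr":[0,0,6.2],"gripper":-1},{"translation":[-0.044,-0.024,-0.006],"dr":[0,0,6.2],"gripper":-1},{"translation":[-0.0465,-0.019,-0.006],"dr":[0,0,6.2],"gripper":-1},{"translation":[-0.048,-0.014,-0.006],"dr":[0,0,6.2],"gripper":-1}]' 20
python3 -m handwheel '[{"translation":[-0.05,-0.0085,0],"dr":[0,0,6.2],"gripper":-0.4},{"translation":[-0.05,-0.003,0],"dr":[0,0,6.2],"gripper":-0.4},{"translation":[-0.05,0.0025,0],"dr":[0,0,6.2],"gripper":-0.4},{"translation":[-0.05,0.008,0],"dr":[0,0,6.2],"gripper":-0.4},{"translation":[-0.0485,0.0135,0],"dr":[0,0,6.0],"gripper":-0.4}]'
python3 -m handwheel '[{"translation":[0,0.0,0],"dr":[0,0,0],"gripper":-0.4},{"translation":[0,0.0,0],"dr":[0,0,0],"gripper":-0.4}]'
python3 - <<'E'
from h import *
p,d,m=snap("wrist","w1.png")
s=manip.read_state(); print(s["tool_pos"],s["tcp_rot"].round(3),s["opening"])
hsv=cv2.cvtColor(p,cv2.COLOR_RGB2HSV)
red=((hsv[...,0]<8)|(hsv[...,0]>172))&(hsv[...,1]>150)&(hsv[...,2]>60)
ys,xs=np.nonzero(red); print("red",len(xs),xs.min(),xs.max(),ys.min(),ys.max(),onplane(m,[[xs.mean(),ys.mean()]],.0605))
E
```

```text
t: 0.78
tool_pos: [0.3246, 0.3129, 0.3326]
tcp_rot: [[-0.611, 0.791, -0.0], [0.791, 0.611, -0.0], [-0.0, -0.0, -1.0]]
ft_force: [1.0, 1.2, 0.0]
opening: 0.0941
t: 1.4
tool_pos: [0.4443, 0.0912, 0.3325]
tcp_rot: [[-0.119, 0.993, 0.0], [0.993, 0.119, 0.0], [0.0, 0.0, -1.0]]
ft_force: [0.1, -0.3, 0.7]
opening: 0.0658
t: 1.65
tool_pos: [0.4435, 0.0929, 0.3323]
tcp_rot: [[-0.123, 0.992, -0.001], [0.992, 0.123, 0.001], [0.001, -0.001, -1.0]]
ft_force: [0.9, 0.4, 0.7]
opening: 0.0658
[0.44336232 0.09342505 0.33233298] [[-0.124  0.992 -0.001]
 [ 0.992  0.124  0.   ]
 [ 0.001 -0.001 -1.   ]] 0.06588587777085152
red 533 377 389 160 208 [[0.5124611  0.10337755 0.0605    ]]
```

View pics/w1.png

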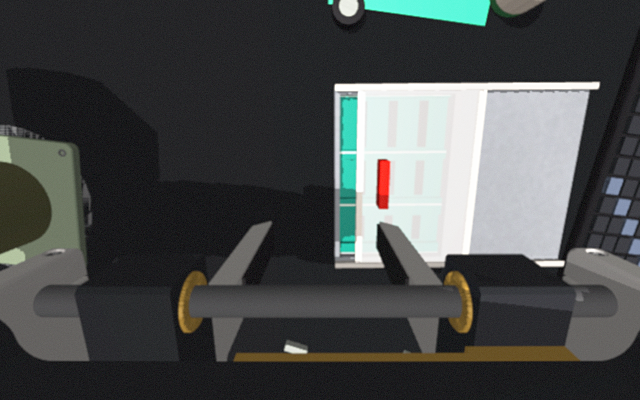

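The wrist picture shows the case squared up with the tool: top rail at y≈86 from x 335 to 600, grip at (383,184), cover slightly open. I'll compute the grip and case pose from it.

Run:
```python
from h import *
m=manip.camera_model("wrist")
D=np.load("pics/w1.npz"); p=D["p"]; g=p.min(2)
# rails: inner/outer edge at z=.046 ; fit upper rail outer edge
cols=np.arange(345,590,5); rows=[]
for c in cols:
    col=g[70:100,c].astype(float); i=np.argmax(col>130); rows.append(70+i-1+(130-col[i-1])/(col[i]-col[i-1]))
X=onplane(m,np.c_[cols,rows],.046); k=np.polyfit(X[:,0],X[:,1],1); yaw=np.degrees(np.arctan(k[0])); print("rail yaw",yaw,"resid",(X[:,1]-np.polyval(k,X[:,0])).std())
a=np.radians(yaw);ex=np.array([np.cos(a),np.sin(a)]);ey=np.array([-ex[1],ex[0]])
print("rail y'",(X[:,:2]@ey).mean())
hsv=cv2.cvtColor(p,cv2.COLOR_RGB2HSV)
red=((hsv[...,0]<8)|(hsv[...,0]>172))&(hsv[...,1]>150)&(hsv[...,2]>60)
ys,xs=np.nonzero(red)
q=lambda u,v,z:(onplane(m,[[u,v]],z)[0,:2]@np.c_[ex,ey]).round(4)
r=np.nonzero(red[185])[0]; print("red row",r.min(),r.max())
print("far edge",q(r.max()+.5,185,.067),"near edge",q(r.min()-.5,185,.067),q(r.min()-.5,185,.042))
print("ends",q(383,ys.max()+.5,.067),q(383,ys.min()-.5,.067),q(383,ys.min()-.5,.042))
print(g[175,325:372],p[175,325:372,0])
col=g[255:275,450:455];print(col[:,0], g[240:275,550])
print("ex",ex,"ey",ey)
```

```text
rail yaw 7.532242809374014 resid 0.00010327041574037674
rail y' 0.15350386503012542
red row 378 388
far edge [0.527 0.035] near edge [0.5138 0.035 ] [0.5183 0.0301]
ends [0.5216 0.0057] [0.5192 0.0656] [0.5241 0.0629]
[ 36  38  40  37  31  37  36  27  57 127 187 211 214 211 165  87  38  49
  56  57  55  50  55  54  58  52  55  51  49  36  91 206 253 255 254 254
 254 254 247 233 230 231 231 231 229 231 231] [ 36  38  40  37  31  37  36  27  57 127 187 211 214 211 165  87  38  49
  56  57  55  50  55  54  58  52  55  51  49  36  91 206 255 255 254 254
 254 254 249 233 230 231 231 231 229 231 231]
[53 24 24 32 25 30 34 31 28 22 30 27 28 25 22 23 33 44 58 58] [201 198 199 196 201 197 201 199 203 200 199 202 198 199 195 200 206 201
 162 110 130 225 247 248 249 236 157  70  27  34  32  37  30  37  26]
ex [0.99137125 0.1310841 ] ey [-0.1310841   0.99137125]
```

Run:
```python
from h import *
m=manip.camera_model("wrist"); a=np.radians(7.53);ex=np.array([np.cos(a),np.sin(a)]);ey=np.array([-ex[1],ex[0]])
q=lambda u,v,z:(onplane(m,[[u,v]],z)[0,:2]@np.c_[ex,ey]).round(4)
print("front wall",q(333.9,175,.034),"cover front",q(355.2,175,.042))
plan(.5112,.1036,.22,7.5)
```

```text
front wall [0.4623 0.0423] cover front [0.4893 0.0434]
n 3 dr -0.12 cur [0.4434 0.0934 0.3323] yaw 7.14
[ 0.6 22.9 37.4]
[ 0.5 22.9 37.4]
[ 0.5 22.9 37.4]
```

```bash
python3 -m handwheel '[{"translation":[0.0005,0.023,0.037],"dr":[0,0,-0.4],"gripper":-0.4},{"translation":[0.0005,0.023,0.037],"dr":[0,0,0],"gripper":-0.4},{"translation":[0.0005,0.023,0.037],"dr":[0,0,0],"gripper":-0.4},{"translation":[0,0,0.037],"dr":[0,0,0],"gripper":-0.4},{"translation":[0,0,0.036],"dr":[0,0,0],"gripper":-0.4}]' 15
python3 -m handwheel '[{"translation":[0,0,0],"dr":[0,0,0],"gripper":1},{"translation":[0,0,0],"dr":[0,0,0],"gripper":1},{"translation":[0,0,0],"dr":[0,0,0],"gripper":1},{"translation":[0,0,0],"dr":[0,0,0],"gripper":1}]' 15
```

```text
t: 2.33
tool_pos: [0.5116, 0.1049, 0.1474]
tcp_rot: [[-0.133, 0.991, -0.0], [0.991, 0.133, 0.0], [0.0, -0.0, -1.0]]
ft_force: [-0.5, 0.4, -0.4]
opening: 0.0656
t: 2.82
tool_pos: [0.5131, 0.1032, 0.1503]
tcp_rot: [[-0.13, 0.991, 0.003], [0.991, 0.13, 0.0], [-0.0, 0.003, -1.0]]
ft_force: [-0.8, 1.0, -0.0]
opening: 0.0293
```

```bash
python3 -m handwheel '[{"translation":[0,0,0],"dr":[0,0,0],"gripper":1},{"translation":[0,0,0],"dr":[0,0,0],"gripper":1},{"translation":[0,0,0],"dr":[0,0,0],"gripper":1},{"translation":[0,0,0],"dr":[0,0,0],"gripper":1}]' 15
```

```text
t: 3.32
tool_pos: [0.5127, 0.1031, 0.1492]
tcp_rot: [[-0.13, 0.992, 0.001], [0.992, 0.13, 0.0], [-0.0, 0.001, -1.0]]
ft_force: [0.5, -0.5, 4.1]
opening: 0.0119
```

```bash
python3 -m handwheel '[{"translation":[0,0.025,0],"dr":[0,0,0],"gripper":1},{"translation":[0,0.03,0],"dr":[0,0,0],"gripper":1},{"translation":[0,0.03,0],"dr":[0,0,0],"gripper":1},{"translation":[0,0.02,0],"dr":[0,0,0],"gripper":1},{"translation":[0,0.01,0],"dr":[0,0,0],"gripper":1}]'
python3 -m handwheel '[{"translation":[0,0.006,0],"dr":[0,0,0],"gripper":1},{"translation":[0,0.004,0],"dr":[0,0,0],"gripper":1},{"translation":[0,0.001,0],"dr":[0,0,0],"gripper":1},{"translation":[0,0.0,0],"dr":[0,0,0],"gripper":1}]'
```

```text
t: 3.95
tool_pos: [0.6266, 0.1183, 0.149]
tcp_rot: [[-0.13, 0.991, -0.001], [0.991, 0.13, 0.0], [0.0, -0.001, -1.0]]
ft_force: [-2.3, -0.5, 6.2]
opening: 0.0117
t: 4.45
tool_pos: [0.6355, 0.1194, 0.149]
tcp_rot: [[-0.13, 0.991, -0.004], [0.991, 0.13, -0.0], [0.0, -0.004, -1.0]]
ft_force: [-5.6, -0.1, 7.9]
opening: 0.012
```

```bash
python3 -m handwheel '[{"translation":[0,0.002,0],"dr":[0,0,0],"gripper":1},{"translation":[0,0.001,0],"dr":[0,0,0],"gripper":1},{"translation":[0,0,0],"dr":[0,0,0],"gripper":1}]'
python3 -m handwheel '[{"translation":[0,0,0],"dr":[0,0,0],"gripper":-0.3},{"translation":[0,0,0],"dr":[0,0,0],"gripper":-0.3},{"translation":[0,0,-0.03],"dr":[0,0,0],"gripper":-0.3},{"translation":[0,-0.04,-0.04],"dr":[0,0,0],"gripper":-0.3},{"translation":[0,-0.06,-0.05],"dr":[0,0,0],"gripper":-0.3}]'
python3 - <<'E'
from h import *
p,d,m=snap("wrist","w2.png"); s=manip.read_state(); print(s["tool_pos"])
t,_,mt=snap("top","top2.png")
for b in bars(t,mt,(380,140,500,275)): print(np.round(b[:5],1),b[5].round(1))
plan(.44,-.13,.33,-90)
E
```

```text
t: 4.82
tool_pos: [0.6362, 0.1195, 0.1489]
tcp_rot: [[-0.13, 0.991, -0.011], [0.991, 0.13, -0.001], [0.0, -0.011, -1.0]]
ft_force: [-12.3, -0.8, 14.6]
opening: 0.0119
t: 5.45
tool_pos: [0.5524, 0.1081, 0.259]
tcp_rot: [[-0.13, 0.992, -0.0], [0.992, 0.13, -0.0], [-0.0, -0.0, -1.0]]
ft_force: [0.2, -0.5, 1.3]
opening: 0.0584
[0.54910333 0.10832073 0.26457398]
[ 432.  -194.5   40.5   17.6  -12.7] [399.2 249.5]
[ 439.9 -307.7   53.    17.2   -9.2] [442.7 247.2]
[ 555.5 -294.8   40.3   17.6    7.2] [437.4 203. ]
[ 554.7 -386.9   52.6   17.6   15.8] [472.2 204. ]
[ 631.3 -193.9   52.8   17.1  -19.3] [398.9 173.8]
[ 636.4 -308.1   65.4   16.9  -21.2] [441.9 172.8]
n 10 dr 9.75 cur [0.5519 0.1085 0.2632] yaw 7.49
[-22.2 -14.2  -6.7]
[-24.3 -10.2  -6.7]
[-25.7  -6.   -6.7]
[-26.3  -1.5  -6.7]
[-26.2   2.9  -6.7]
[-25.3   7.3  -6.7]
[-23.7  11.5  -6.7]
[-21.4  15.3  -6.7]
[-18.5  18.7  -6.7]
[-15.1  21.6  -6.7]
```

View pics/w2.png

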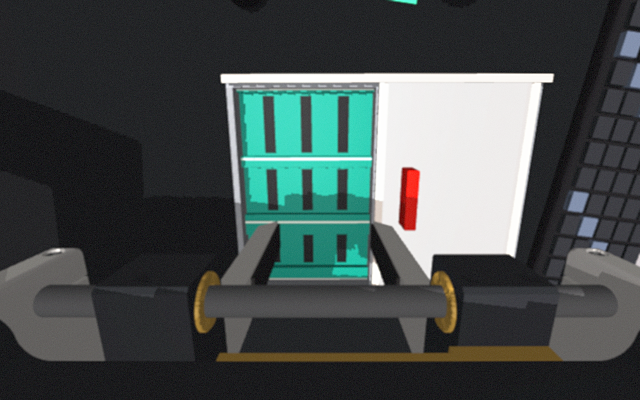

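The picture shows the cover fully open: its grip is at (409,198) on the rear deck, and it pressed the stop at about 12 N. All the teal rows are exposed: long on top, then medium, then short. I'll measure the outlines and plan the first bar.

```bash
cat >> h.py <<'E'
A=np.radians(7.53);EX=np.array([np.cos(A),np.sin(A)]);EY=np.array([-EX[1],EX[0]])
O=np.array([.5397,.0356])
def c2w(cx,cy): return EX*(O[0]+cx)+EY*(O[1]+cy)
def w2c(X): X=np.asarray(X)[...,:2]; return np.stack([X@EX-O[0],X@EY-O[1]],-1)
E
python3 - <<'E'
from h import *
m=manip.camera_model("wrist"); p=np.load("pics/w2.npz")["p"]; s=manip.read_state()
g=p.astype(int)
dark=((p.max(2)<75)).astype(np.uint8)
dark[:, :243]=0; dark[:,372:]=0; dark[:88]=0; dark[262:]=0
n,l,st,c=cv2.connectedComponentsWithStats(dark)
for i in range(1,n):
    if st[i,4]>80: 
        x,y,w,h,_=st[i]; e=onplane(m,[[x+w/2-.5,y-.5],[x+w/2-.5,y+h-.5],[x-.5,y+h/2],[x+w-.5,y+h/2]],.012); print(st[i],w2c(onplane(m,c[i],.012)).round(4),w2c(e).round(4).tolist())
plan(.432,-.1945,.2,77.3,n=9)
E
```

```text
[264  97  11  55 421] [[-0.0392  0.0711]] [[-0.0378, 0.1002], [-0.0405, 0.0416], [-0.0452, 0.071], [-0.0331, 0.071]]
[302  97   9  54 407] [[0.0013 0.0717]] [[0.002, 0.1002], [0.0011, 0.0426], [-0.0034, 0.0714], [0.0065, 0.0714]]
[339  97   9  55 459] [[0.0419 0.0723]] [[0.0419, 0.1001], [0.0426, 0.0414], [0.0373, 0.0708], [0.0472, 0.0708]]
[268 170  10  40 323] [[-0.039  -0.0026]] [[-0.0374, 0.0212], [-0.0395, -0.0261], [-0.0442, -0.0026], [-0.0327, -0.0026]]
[303 170   9  40 332] [[ 0.0012 -0.0028]] [[0.0019, 0.0211], [0.0011, -0.0262], [-0.0037, -0.0027], [0.0067, -0.0027]]
[337 170  10  40 331] [[ 0.042  -0.0028]] [[0.0412, 0.021], [0.0417, -0.0263], [0.0357, -0.0028], [0.0472, -0.0029]]
[243 177   5  66 119] [[-0.0735 -0.0318]] [[-0.0692, 0.0133], [-0.0745, -0.0674], [-0.0748, -0.0266], [-0.0689, -0.0266]]
[259 224  21  38 451] [[-0.0418 -0.074 ]] [[-0.0444, -0.0434], [-0.0467, -0.0925], [-0.0583, -0.0681], [-0.0329, -0.0682]]
[304 235   9  27 243] [[ 0.0015 -0.0749]] [[0.0018, -0.0574], [0.0012, -0.0927], [-0.004, -0.0755], [0.007, -0.0755]]
[337 235  10  26 227] [[ 0.0419 -0.0735]] [[0.0421, -0.0576], [0.0425, -0.0915], [0.0362, -0.075], [0.0484, -0.0751]]
n 9 dr -7.76 cur [0.5519 0.1085 0.2632] yaw 7.49
[-31.6 -17.6   7. ]
[-29.  -21.7   7. ]
[-25.8 -25.4   7. ]
[-22.1 -28.7   7. ]
[-18.  -31.4   7. ]
[-13.6 -33.5   7. ]
[ -9.  -35.1   7. ]
[ -4.2 -36.    7. ]
[  0.7 -36.2   7. ]
```

```bash
sed -i 's/^O=.*/O=np.array([.5407,.0343])/' h.py
python3 -m handwheel '[{"translation":[-0.0315,-0.0175,0.007],"dr":[0,0,-7.8],"gripper":0.3},{"translation":[-0.029,-0.0215,0.007],"dr":[0,0,-7.8],"gripper":0.3},{"translation":[-0.026,-0.0255,0.007],"dr":[0,0,-7.8],"gripper":0.3},{"translation":[-0.022,-0.0285,0.007],"dr":[0,0,-7.8],"gripper":0.3},{"translation":[-0.018,-0.0315,0.007],"dr":[0,0,-7.8],"gripper":0.3}]' 30
python3 -m handwheel '[{"translation":[-0.0135,-0.0335,0.007],"dr":[0,0,-7.8],"gripper":0.3},{"translation":[-0.009,-0.035,0.007],"dr":[0,0,-7.8],"gripper":0.3},{"translation":[-0.004,-0.036,0.007],"dr":[0,0,-7.8],"gripper":0.3},{"translation":[0.0005,-0.036,0.007],"dr":[0,0,-7.8],"gripper":0.3},{"translation":[0,0,0],"dr":[0,0,0],"gripper":0.3}]'
cat >> h.py <<'E'
def look(fn=None,z=.012,ztcp=.1,reg=(240,120,410,285),thr=110):
    """bar below the open jaws in the wrist view -> centre, length, yaw, rows to grasp it"""
    p,d,m=snap("wrist",fn)
    for b in bars(p,m,reg,thr,z,amin=150):
        print("bar",np.round(b[:5],1),b[5].round(0))
        if 10<b[3]<22 and 30<b[2]<72:
            s=manip.read_state();R=s["tcp_rot"];cur=np.degrees(np.arctan2(R[1,1],R[0,1]))
            yaw=min((b[4]+90,b[4]-90),key=lambda v:abs((v-cur+180)%360-180))
            plan(b[0]/1000,b[1]/1000,ztcp,yaw,n=1)
E
python3 - <<'E'
from h import *
s=manip.read_state();print(s["tool_pos"],s["opening"])
look("w3.png")
E
```

```text
t: 6.18
tool_pos: [0.4867, -0.0611, 0.2224]
tcp_rot: [[-0.728, 0.685, -0.0], [0.685, 0.728, 0.0], [0.0, -0.0, -1.0]]
ft_force: [0.5, -0.2, 0.7]
opening: 0.0333
t: 6.8
tool_pos: [0.4335, -0.1962, 0.1943]
tcp_rot: [[-0.976, 0.218, -0.001], [0.218, 0.976, 0.001], [0.002, 0.001, -1.0]]
ft_force: [-0.6, 0.7, -0.2]
opening: 0.0328
[ 0.43350321 -0.19620599  0.19426348] 0.03276387409699454
bar [ 491.7 -160.8   73.4   25.6    1.8] [371. 254.]
bar [ 471.4 -251.5   72.6   26.6  -25.3] [279. 254.]
bar [ 428.7 -192.4   39.3   13.6  -12.9] [327. 198.]
n 1 dr 0.31 cur [ 0.434  -0.1951  0.1946] yaw 77.43
[ 5.7  1.5 94.6]
```

View pics/w3.png

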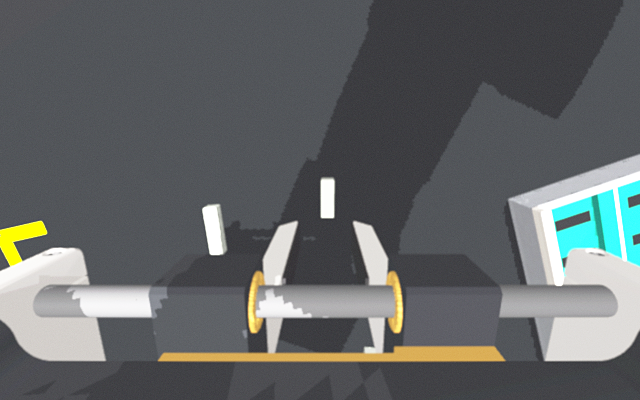

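The bar sits between the jaws at (327,198) in the wrist picture, as planned. I'll pick it up.

```bash
python3 -m handwheel '[{"translation":[0.005,0.0015,0.045],"dr":[0,0,0.3],"gripper":0.3},{"translation":[0,0,0.035],"dr":[0,0,0],"gripper":0.3},{"translation":[0,0,0.014],"dr":[0,0,0],"gripper":0.3},{"translation":[0,0,0],"dr":[0,0,0],"gripper":0.3},{"translation":[0,0,0],"dr":[0,0,0],"gripper":1}]' 30
python3 -m handwheel '[{"translation":[0,0,0],"dr":[0,0,0],"gripper":1},{"translation":[0,0,0],"dr":[0,0,0],"gripper":1},{"translation":[0,0,0],"dr":[0,0,0],"gripper":1},{"translation":[0,0,0],"dr":[0,0,0],"gripper":1},{"translation":[0,0,-0.02],"dr":[0,0,0],"gripper":1}]'
python3 -m handwheel '[{"translation":[0,0,-0.05],"dr":[0,0,0],"gripper":1},{"translation":[0,0,-0.04],"dr":[0,0,0],"gripper":1},{"translation":[0,0,0],"dr":[0,0,0],"gripper":1}]'
python3 - <<'E'
from h import *
p,d,m=snap("wrist","w4.png"); s=manip.read_state(); print(s["tool_pos"])
T=s["tool_pos"]; 
# bar in hand: contour near the tips, on plane at bar top
R=s["tcp_rot"]
for b in bars(p,m,(280,190,375,285),150,T[2]-.089,amin=60):
    print("in hand mm (tool x,y):",(R.T@(np.array([b[0]/1000,b[1]/1000,T[2]-.089])-T)*1000).round(1),np.round(b[:5],1),b[5].round(0))
plan(*c2w(-.04,-.072),.2,7.5,n=9)
cv2.imwrite("pics/c4.png",cv2.resize(p[120:300,200:460],(780,540),interpolation=cv2.INTER_CUBIC)[:,:,::-1])
E
```

```text
t: 7.48
tool_pos: [0.4307, -0.1923, 0.1029]
tcp_rot: [[-0.976, 0.218, 0.002], [0.218, 0.976, -0.002], [-0.003, -0.001, -1.0]]
ft_force: [0.7, 0.1, 0.4]
opening: 0.026
t: 8.1
tool_pos: [0.4283, -0.1913, 0.1208]
tcp_rot: [[-0.976, 0.219, -0.003], [0.219, 0.976, 0.002], [0.003, 0.001, -1.0]]
ft_force: [0.5, -0.5, -0.6]
opening: 0.0113
t: 8.48
tool_pos: [0.4313, -0.1933, 0.2151]
tcp_rot: [[-0.976, 0.219, 0.007], [0.219, 0.976, -0.005], [-0.007, -0.003, -1.0]]
ft_force: [-0.6, 0.2, 0.0]
opening: 0.0117
[ 0.42999626 -0.19236524  0.21280268]
in hand mm (tool x,y): [-10.7  16.1  89. ] [ 444.2 -179.2   44.    14.4   -6.5] [347. 251.]
in hand mm (tool x,y): [-10.8 -16.7  89.1] [ 437.1 -211.2   44.    14.4  -18.5] [303. 251.]
in hand mm (tool x,y): [ 0.4 -0.5 89. ] [ 429.7 -192.9   38.7   12.5  -12.9] [325. 236.]
n 9 dr 7.76 cur [ 0.43   -0.1924  0.2128] yaw 77.36
[-2.4 25.7  1.4]
[ 1.1 25.7  1.4]
[ 4.6 25.4  1.4]
[ 8.  24.5  1.4]
[11.2 23.2  1.4]
[14.2 21.5  1.4]
[17.  19.4  1.4]
[19.5 16.9  1.4]
[21.6 14.1  1.4]
```

View pics/c4.png

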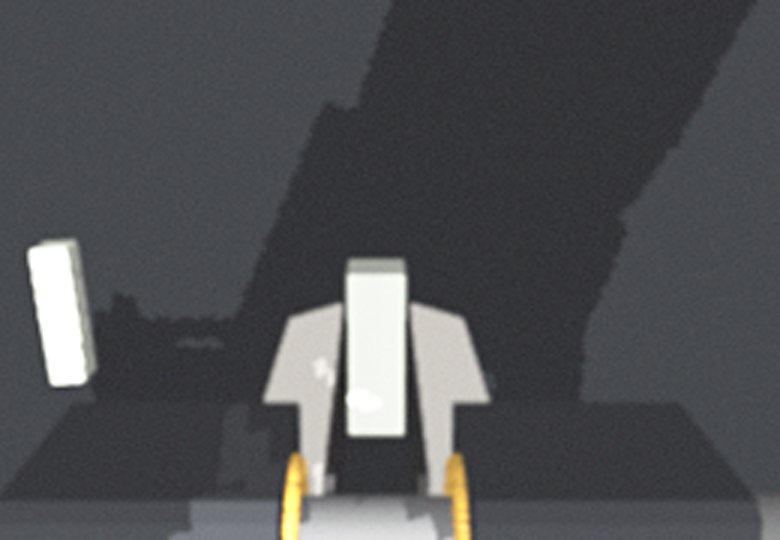

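The bar is gripped squarely in the crop (centre ≈(376,350)), with an in-hand offset of about -1 mm along it. I'll carry it to short slot x=-40.

```bash
python3 -m handwheel '[{"translation":[-0.0025,0.0255,0],"dr":[0,0,7.8],"gripper":1},{"translation":[0.001,0.0255,0],"dr":[0,0,7.8],"gripper":1},{"translation":[0.0045,0.0255,0],"dr":[0,0,7.8],"gripper":1},{"translation":[0.008,0.0245,0],"dr":[0,0,7.8],"gripper":1},{"translation":[0.011,0.023,0],"dr":[0,0,7.8],"gripper":1}]'
python3 -m handwheel '[{"translation":[0.014,0.0215,0],"dr":[0,0,7.8],"gripper":1},{"translation":[0.017,0.0195,0],"dr":[0,0,7.8],"gripper":1},{"translation":[0.0195,0.017,0],"dr":[0,0,7.8],"gripper":1},{"translation":[0.0215,0.014,0],"dr":[0,0,7.4],"gripper":1},{"translation":[0,0,0],"dr":[0,0,0],"gripper":1}]'
python3 - <<'E'
from h import *
s=manip.read_state(); print(s["tool_pos"],s["opening"])
plan(*c2w(-.04,-.071),.113,7.5,n=1)
E
```

```text
t: 9.15
tool_pos: [0.4681, -0.0688, 0.2091]
tcp_rot: [[-0.617, 0.787, -0.005], [0.787, 0.617, 0.002], [0.004, -0.003, -1.0]]
ft_force: [0.4, 0.4, -0.6]
opening: 0.0115
t: 9.78
tool_pos: [0.5007, 0.029, 0.2093]
tcp_rot: [[-0.135, 0.991, -0.005], [0.991, 0.135, 0.0], [0.001, -0.004, -1.0]]
ft_force: [-0.7, 0.8, -0.8]
opening: 0.0117
[0.50066652 0.02903082 0.20929383] 0.011678357574570027
n 1 dr 0.27 cur [0.5007 0.029  0.2093] yaw 7.77
[ 0.1  0.5 96.3]
```

```bash
python3 -m handwheel '[{"translation":[0,0.0005,0.04],"dr":[0,0,0.3],"gripper":1},{"translation":[0,0,0.025],"dr":[0,0,0],"gripper":1},{"translation":[0,0,0],"dr":[0,0,0],"gripper":1}]'
python3 - <<'E'
from h import *
p,d,m=snap("wrist","w5.png"); s=manip.read_state(); print(s["tool_pos"])
cv2.imwrite("pics/c5.png",cv2.resize(p[90:300,190:460],(780,607),interpolation=cv2.INTER_CUBIC)[:600,:,::-1])
plan(*c2w(-.04,-.071),.113,7.5,n=1)
E
```

```text
t: 10.15
tool_pos: [0.4994, 0.0274, 0.1433]
tcp_rot: [[-0.127, 0.992, -0.008], [0.992, 0.127, 0.001], [0.002, -0.008, -1.0]]
ft_force: [-0.6, -0.5, -0.6]
opening: 0.0119
[0.50086096 0.02731045 0.14504113]
n 1 dr -0.21 cur [0.5009 0.0273 0.145 ] yaw 7.29
[ 1.9  0.6 32. ]
```

View pics/c5.png

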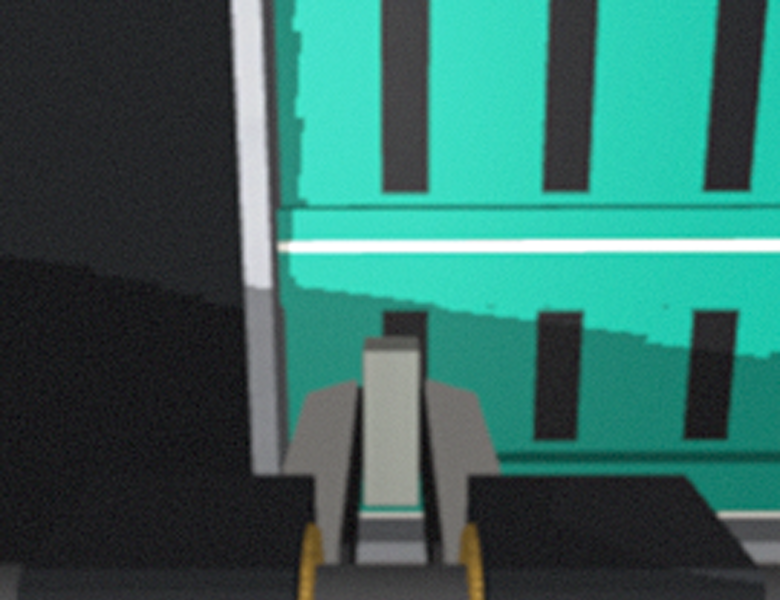

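```bash
cat >> h.py <<'E'
def outl(fn=None):
    p,d,m=snap("wrist",fn); s=manip.read_state(); R=s["tcp_rot"];T=s["tool_pos"]
    dark=(p.max(2)<75).astype(np.uint8)
    n,l,st,c=cv2.connectedComponentsWithStats(dark)
    for i in range(1,n):
        x,y,w,h,a=st[i]
        if 120<a<2500 and a>.75*w*h and h>1.8*w:
            e=onplane(m,[[x+w/2-.5,y-.5],[x+w/2-.5,y+h-.5]],.012); c2=e.mean(0)
            print(st[i],"centre in tool xy mm",((R.T@(c2-T))[:2]*1000).round(1),"case mm",(w2c(c2)*1000).round(1),"len",(np.linalg.norm(e[1]-e[0])*1000).round(1))
E
python3 - <<'E'
from h import *
outl()
s=manip.read_state(); print(s["tool_pos"]); plan(*c2w(-.04,-.071),.113,7.5,n=1)
E
```

```text
[319   0  16  57 896] centre in tool xy mm [132.4  -1.3] case mm [-40.3  59.4] len 34.2
[379   0  18  57 894] centre in tool xy mm [132.4  39.1] case mm [ 0.1 59.2] len 34.2
[438   0  21  57 925] centre in tool xy mm [132.4  79.1] case mm [40.1 59. ] len 34.3
[375  87  18  68 994] centre in tool xy mm [72.9 39.1] case mm [-0.2 -0.3] len 46.7
[320  88  15  67 887] centre in tool xy mm [72.6 -0.9] case mm [-40.2  -0.4] len 46.0
[372 197  16  44 652] centre in tool xy mm [ 0.6 39.4] case mm [ -0.2 -72.6] len 35.3
[423 197  18  44 643] centre in tool xy mm [ 0.6 79.2] case mm [ 39.5 -72.8] len 35.4
[0.50201843 0.02730283 0.14635503]
n 1 dr -0.22 cur [0.502  0.0273 0.1464] yaw 7.28
[ 2.  -0.6 33.4]
```

Outlines agree with my case frame within 0.7 mm. I'll lower, release and lift.

```bash
sed -i 's/^O=.*/O=np.array([.5407,.0339])/' h.py
python3 -m handwheel '[{"translation":[0.0015,-0.0008,0.023],"dr":[0,0,-0.2],"gripper":1},{"translation":[0,0,0.010],"dr":[0,0,0],"gripper":1},{"translation":[0,0,0],"dr":[0,0,0],"gripper":1},{"translation":[0,0,0],"dr":[0,0,0],"gripper":1}]'
python3 -m handwheel '[{"translation":[0,0,0],"dr":[0,0,0],"gripper":0.5},{"translation":[0,0,0],"dr":[0,0,0],"gripper":0.5},{"translation":[0,0,-0.03],"dr":[0,0,0],"gripper":0.5},{"translation":[0,0,-0.05],"dr":[0,0,0],"gripper":0.5},{"translation":[0,0,-0.03],"dr":[0,0,0],"gripper":0.3}]'
python3 - <<'E'
from h import *
p,d,m=snap("wrist","w6.png")
for b in bars(p,m,(290,150,350,285),130,.024,amin=100): print(np.round(b[:5],1),"case",(w2c(np.array(b[:2])/1000)*1000).round(1),b[5].round(0))
t,_,mt=snap("top","top3.png")
for b in bars(t,mt,(380,140,500,275)): print(np.round(b[:5],1),b[5].round(1))
plan(.5555,-.2948,.2,-82.8,n=9)
E
```

```text
t: 10.75
tool_pos: [0.502, 0.0291, 0.1144]
tcp_rot: [[-0.13, 0.992, 0.001], [0.992, 0.13, -0.0], [-0.0, 0.001, -1.0]]
ft_force: [0.6, -0.1, -0.4]
opening: 0.0115
t: 11.38
tool_pos: [0.5023, 0.0292, 0.2262]
tcp_rot: [[-0.13, 0.991, 0.003], [0.992, 0.13, -0.0], [-0.001, 0.003, -1.0]]
ft_force: [0.0, -0.6, -0.3]
opening: 0.0299
[508.6 -23.3  48.6   8.4   7.4] case [ -39.5 -123.6] [325. 247.]
[500.8  30.5  36.2  13.  -82.6] case [-40.2 -69.3] [324. 196.]
[494.5  40.6  68.9  57.8 -84.2] case [-45.1 -58.5] [305. 174.]
[ 439.8 -307.8   52.    16.3   -9.3] [442.7 247.2]
[ 555.6 -294.8   39.5   16.5    7.2] [437.4 203. ]
[ 554.7 -386.8   51.8   16.9   15.8] [472.2 204. ]
[ 631.2 -193.9   51.8   16.4  -19.4] [398.9 173.8]
[ 636.4 -308.    64.4   16.   -21.2] [441.9 172.8]
n 9 dr 10.03 cur [0.504  0.029  0.2278] yaw 7.48
[-36.4   1.    3.1]
[-35.7   7.3   3.1]
[-33.9  13.4   3.1]
[-31.   19.1   3.1]
[-27.2  24.2   3.1]
[-22.6  28.6   3.1]
[-17.2  32.1   3.1]
[-11.4  34.6   3.1]
[-5.2 36.1  3.1]
```

Run:
```python
from h import *
p=np.load("pics/w6.npz")["p"]
cv2.imwrite("pics/c6.png",cv2.resize(p[120:270,220:420],(800,600),interpolation=cv2.INTER_CUBIC)[:,:,::-1])
```

```text
(no output)
```

View pics/c6.png

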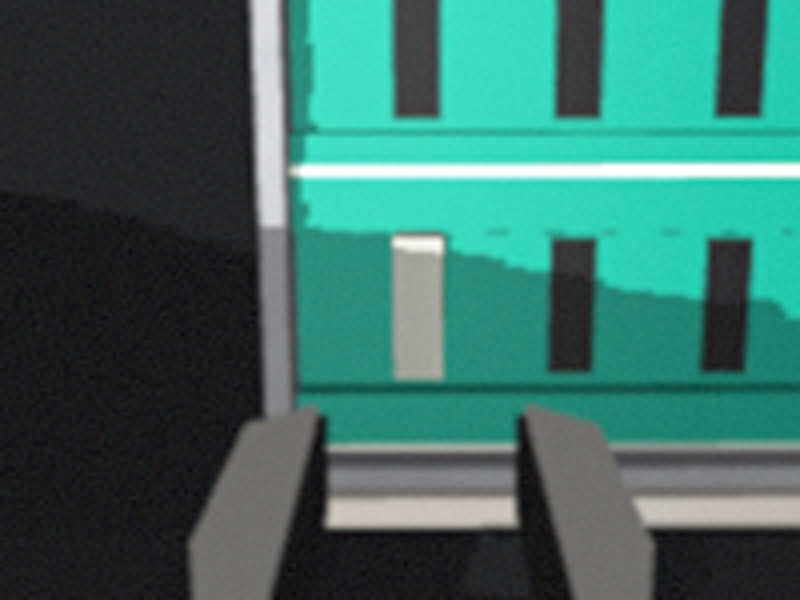

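The crop shows the first short bar flat in the channel at crop (418,307), between the rib lines, squarely over its outline. Next is the second short bar.

```bash
python3 -m handwheel '[{"translation":[-0.0365,0.001,0.003],"dr":[0,0,10],"gripper":0.3},{"translation":[-0.0355,0.0075,0.003],"dr":[0,0,10],"gripper":0.3},{"translation":[-0.034,0.0135,0.003],"dr":[0,0,10],"gripper":0.3},{"translation":[-0.031,0.019,0.003],"dr":[0,0,10],"gripper":0.3},{"translation":[-0.027,0.024,0.003],"dr":[0,0,10],"gripper":0.3}]'
python3 -m handwheel '[{"translation":[-0.0225,0.0285,0.003],"dr":[0,0,10],"gripper":0.3},{"translation":[-0.017,0.032,0.003],"dr":[0,0,10],"gripper":0.3},{"translation":[-0.0115,0.0345,0.003],"dr":[0,0,10],"gripper":0.3},{"translation":[-0.005,0.036,0.003],"dr":[0,0,10],"gripper":0.3},{"translation":[0,0,0],"dr":[0,0,0],"gripper":0.3}]'
python3 -m handwheel '[{"translation":[0,0,0],"dr":[0,0,0],"gripper":0.3}]'
python3 - <<'E'
from h import *
look("w7.png")
E
```

```text
t: 12.1
tool_pos: [0.5295, -0.1511, 0.2066]
tcp_rot: [[0.68, 0.733, -0.003], [0.733, -0.68, 0.001], [-0.001, -0.003, -1.0]]
ft_force: [-0.6, -0.3, -0.9]
opening: 0.0329
t: 12.72
tool_pos: [0.553, -0.2955, 0.1943]
tcp_rot: [[0.992, 0.127, -0.002], [0.127, -0.992, 0.001], [-0.002, -0.001, -1.0]]
ft_force: [-0.6, -1.0, -0.4]
opening: 0.033
t: 12.85
tool_pos: [0.553, -0.2927, 0.195]
tcp_rot: [[0.991, 0.131, -0.002], [0.131, -0.991, 0.002], [-0.002, -0.003, -1.0]]
ft_force: [-0.6, -0.2, 0.5]
opening: 0.0328
bar [ 494.9 -251.8   73.9   26.6   -6. ] [279. 254.]
bar [ 507.3 -344.1   73.9   27.    20.6] [371. 254.]
bar [ 554.  -293.    39.7   14.2    6.4] [327. 199.]
n 1 dr 1.2 cur [ 0.5532 -0.2924  0.1954] yaw -82.43
[ 0.7  0.8 95.4]
bar [ 618.3 -300.    28.2   14.3  -21.2] [345. 131.]
```

```bash
python3 -m handwheel '[{"translation":[-0.0008,0.0008,0.045],"dr":[0,0,1.2],"gripper":0.3},{"translation":[0,0,0.035],"dr":[0,0,0],"gripper":0.3},{"translation":[0,0,0.015],"dr":[0,0,0],"gripper":0.3},{"translation":[0,0,0],"dr":[0,0,0],"gripper":0.3},{"translation":[0,0,0],"dr":[0,0,0],"gripper":1}]' 30
python3 -m handwheel '[{"translation":[0,0,0],"dr":[0,0,0],"gripper":1},{"translation":[0,0,0],"dr":[0,0,0],"gripper":1},{"translation":[0,0,0],"dr":[0,0,0],"gripper":1},{"translation":[0,0,0],"dr":[0,0,0],"gripper":1},{"translation":[0,0,-0.02],"dr":[0,0,0],"gripper":1}]'
python3 -m handwheel '[{"translation":[0,0,-0.05],"dr":[0,0,0],"gripper":1},{"translation":[0,0,-0.04],"dr":[0,0,0],"gripper":1},{"translation":[0,0,0],"dr":[0,0,0],"gripper":1}]'
cat >> h.py <<'E'
def hand(fn=None):
    p,d,m=snap("wrist",fn); s=manip.read_state(); T=s["tool_pos"]; R=s["tcp_rot"]; z=T[2]-.089
    for b in bars(p,m,(280,185,375,285),150,z,amin=60):
        if b[3]<17: 
            v=R.T@(np.array([b[0]/1000,b[1]/1000,z])-T)*1000
            if abs(v[1])<6: print("in hand tool xy mm",v[:2].round(1),"L",round(b[2],1),"W",round(b[3],1),"yaw rel jaw",round((b[4]-np.degrees(np.arctan2(R[1,1],R[0,1])))%180,1))
E
python3 - <<'E'
from h import *
hand("w8.png")
plan(*c2w(0,-.072),.18,7.5,n=9)
E
```

```text
t: 13.52
tool_pos: [0.5542, -0.2949, 0.1034]
tcp_rot: [[0.994, 0.11, 0.002], [0.11, -0.994, -0.002], [0.002, 0.002, -1.0]]
ft_force: [0.8, 0.1, 0.2]
opening: 0.0261
t: 14.15
tool_pos: [0.5518, -0.2938, 0.1206]
tcp_rot: [[0.994, 0.109, -0.004], [0.109, -0.994, 0.002], [-0.003, -0.003, -1.0]]
ft_force: [0.7, -0.2, -0.1]
opening: 0.0117
t: 14.52
tool_pos: [0.5553, -0.2962, 0.2173]
tcp_rot: [[0.994, 0.109, 0.008], [0.109, -0.994, -0.006], [0.007, 0.007, -1.0]]
ft_force: [0.5, -0.3, -0.9]
opening: 0.0116
in hand tool xy mm [-28.9   1.4] L 8.7 W 5.4 yaw rel jaw 179.8
n 9 dr -10.14 cur [ 0.5539 -0.2952  0.2144] yaw -83.73
[  2.6 -36.4   3.8]
[  8.9 -35.4   3.8]
[ 15.  -33.3   3.8]
[ 20.6 -30.1   3.8]
[ 25.6 -26.    3.8]
[ 29.8 -21.1   3.8]
[ 33.  -15.5   3.8]
[35.3 -9.5  3.8]
[36.4 -3.1  3.8]
```

Run:
```python
from h import *
p=np.load("pics/w8.npz")["p"]
print(p.min(2)[215:265:4,300:352:3])
```

```text
[[ 63  67  70  69  65 210 255 255 255 255 255 255  91  67  70  96  96  94]
 [ 72  70  69  68  63 206 255 255 255 254 255 255  90  76  95  97  95  94]
 [ 77 141 210 239 243 203 255 255 255 255 254 255 167 241 235 191 127  94]
 [241 239 239 239 240 159 255 255 254 254 254 255 112 240 240 240 240 240]
 [239 239 240 239 231 145 255 254 255 254 254 255  83 241 239 239 238 239]
 [238 239 240 239 207 154 255 255 254 254 254 255  65 241 239 239 238 238]
 [238 239 238 240 184 141 255 255 254 254 254 255  51 239 238 237 239 239]
 [239 238 239 239 129 141 255 254 254 254 254 255  52 216 239 240 240 238]
 [239 239 238 241  98 140 255 254 254 254 254 255  53 195 239 237 239 239]
 [239 238 239 241  69 144 255 254 254 254 254 255  55 139 239 238 238 240]
 [214 240 238 240  60 153 255 254 255 255 255 255  58 107 241 239 240 139]
 [213 239 240 224  62 152 255 254 254 255 255 255  58  78 240 240 241 123]
 [204 238 239 201  65 148 255 255 255 255 255 255  61  60 240 240 242 105]]
```

```bash
cat >> h.py <<'E'
def hand(fn=None,L=36):
    """bar offset along tool x, from the far-end and near-end rows of its top face in the strip between the fingers"""
    if fn and fn.startswith("="): p=np.load("pics/"+fn[1:])["p"]; m=manip.camera_model("wrist")
    else: p,d,m=snap("wrist",fn)
    s=manip.read_state(); T=s["tool_pos"]; R=s["tcp_rot"]; z=T[2]-.089
    pr=p[:,321:331].min(2).mean(1); ok=pr>150
    r=230
    a=r
    while ok[a-1]: a-=1
    b=r
    while ok[b+1]: b+=1
    e=(R.T@(onplane(m,[[326,a-.5],[326,b+.5]],z)-T).T)[0]*1000
    eb=(R.T@(onplane(m,[[326,a-.5]],z-.012)-T).T)[0,0]*1000
    print("rows",a,b,"ends x mm",e.round(1),"top end as bottom edge",eb.round(1),"centre from low end",(e[1]+L/2).round(1),"from top end(bottom edge)",(eb-L/2).round(1),"opening",s["opening"].round(4), "prof",pr[a-4:a+6].astype(int))
E
python3 - <<'E'
from h import *
hand("=w8.npz")
E
```

```text
Traceback (most recent call last):
  File "h.py", line 87, in hand
    print("rows",a,b,"ends x mm",e.round(1),"top end as bottom edge",eb.round(1),"centre from low end",(e[1]+L/2).round(1),"from top end(bottom edge)",(eb-L/2).round(1),"opening",s["opening"].round(4), "prof",pr[a-4:a+6].astype(int))
                                                                                                                                                                                   ^^^^^^^^^^^^^^^^^^
AttributeError: 'float' object has no attribute 'round'
```

```bash
sed -i 's/s\["opening"\].round(4)/s["opening"]/' h.py
python3 - <<'E'
from h import *
hand("=w8.npz")
E
```

```text
rows 206 265 ends x mm [ 21.1 -18.3] top end as bottom edge 17.9 centre from low end -0.3 from top end(bottom edge) -0.1 opening 0.011384234775593055 prof [ 68  67  68 101 162 203 208 205 221 251]
```

In-hand offset is about 0. Now to short slot x=0.

```bash
python3 -m handwheel '[{"translation":[0.0025,-0.0365,0.004],"dr":[0,0,-10.1],"gripper":1},{"translation":[0.009,-0.0355,0.004],"dr":[0,0,-10.1],"gripper":1},{"translation":[0.015,-0.0335,0.004],"dr":[0,0,-10.1],"gripper":1},{"translation":[0.0205,-0.030,0.004],"dr":[0,0,-10.1],"gripper":1},{"translation":[0.0255,-0.026,0.004],"dr":[0,0,-10.1],"gripper":1}]'
python3 -m handwheel '[{"translation":[0.030,-0.021,0.004],"dr":[0,0,-10.1],"gripper":1},{"translation":[0.033,-0.0155,0.004],"dr":[0,0,-10.1],"gripper":1},{"translation":[0.0355,-0.0095,0.004],"dr":[0,0,-10.1],"gripper":1},{"translation":[0.0365,-0.003,0.004],"dr":[0,0,-10.1],"gripper":1},{"translation":[0,0,0],"dr":[0,0,0],"gripper":1}]'
python3 -m handwheel '[{"translation":[0,0,0.02],"dr":[0,0,0],"gripper":1},{"translation":[0,0,0.0],"dr":[0,0,0],"gripper":1}]'
python3 - <<'E'
from h import *
hand("w9.png")
outl()
plan(*c2w(0,-.072),.113,7.5,n=1)
E
```

```text
t: 15.2
tool_pos: [0.5442, -0.1104, 0.1893]
tcp_rot: [[0.543, 0.84, -0.004], [0.84, -0.543, 0.002], [-0.001, -0.004, -1.0]]
ft_force: [-0.2, -0.3, -0.6]
opening: 0.0115
t: 15.82
tool_pos: [0.5389, 0.0365, 0.1732]
tcp_rot: [[-0.128, 0.992, -0.005], [0.992, 0.128, 0.001], [0.001, -0.005, -1.0]]
ft_force: [-0.7, -0.6, 0.2]
opening: 0.0114
t: 16.08
tool_pos: [0.5391, 0.0337, 0.1532]
tcp_rot: [[-0.123, 0.992, -0.006], [0.992, 0.123, 0.0], [0.001, -0.006, -1.0]]
ft_force: [-0.7, 1.2, -0.8]
opening: 0.0116
rows 212 233 ends x mm [19.5  5.5] top end as bottom edge 16.0 centre from low end 23.5 from top end(bottom edge) -2.0 opening 0.011148165027762764 prof [ 85  84  92 124 151 155 153 153 152 153]
[260   0  17  62 900] centre in tool xy mm [133.5 -41.2] case mm [-40.7  62.4] len 39.0
[319   0  15  61 889] centre in tool xy mm [133.8  -1. ] case mm [-0.5 62.3] len 38.3
[376   0  18  61 920] centre in tool xy mm [133.7  39.4] case mm [40.  61.9] len 38.3
[320  91  14  64 828] centre in tool xy mm [71.6 -0.7] case mm [-0.6  0.2] len 45.9
[374  90  16  65 911] centre in tool xy mm [71.9 40. ] case mm [40.1  0.1] len 46.6
[371 196  15  42 592] centre in tool xy mm [-0.8 40.4] case mm [ 39.9 -72.6] len 35.0
n 1 dr -0.43 cur [0.5407 0.0336 0.1551] yaw 7.07
[-0.5  0.3 42.1]
```

```bash
python3 -m handwheel '[{"translation":[-0.0003,0,0.03],"dr":[0,0,-0.4],"gripper":1},{"translation":[0,0,0.012],"dr":[0,0,0],"gripper":1},{"translation":[0,0,0],"dr":[0,0,0],"gripper":1},{"translation":[0,0,0],"dr":[0,0,0],"gripper":1}]'
python3 -m handwheel '[{"translation":[0,0,0],"dr":[0,0,0],"gripper":0.5},{"translation":[0,0,0],"dr":[0,0,0],"gripper":0.5},{"translation":[0,0,-0.03],"dr":[0,0,0],"gripper":0.5},{"translation":[0,0,-0.05],"dr":[0,0,0],"gripper":0.5},{"translation":[0,0,-0.03],"dr":[0,0,0],"gripper":0.3}]'
cat >> h.py <<'E'
def after(fn):
    p,d,m=snap("wrist",fn)
    h=cv2.cvtColor(p,cv2.COLOR_RGB2HSV); 
    for b in bars(np.where((h[...,1:2]<60),p,0),m,(200,80,450,285),120,.024,amin=100):
        if b[3]<20 and b[2]<80: print("placed",np.round(b[2:5],1),"case",(w2c(np.array(b[:2])/1000)*1000).round(1),b[5].round(0))
    t,_,mt=snap("top")
    for b in bars(t,mt,(370,110,520,300)): print("bench",np.round(b[:5],1))
E
python3 - <<'E'
from h import *
after("w10.png")
plan(.4398,-.3077,.2,80.7)
E
```

```text
t: 16.68
tool_pos: [0.5415, 0.0338, 0.1141]
tcp_rot: [[-0.131, 0.991, 0.001], [0.991, 0.131, -0.0], [-0.0, 0.001, -1.0]]
ft_force: [0.2, 0.5, -0.5]
opening: 0.0114
t: 17.3
tool_pos: [0.542, 0.034, 0.2263]
tcp_rot: [[-0.132, 0.991, 0.003], [0.991, 0.132, -0.0], [-0.001, 0.003, -1.0]]
ft_force: [0.0, 0.7, -0.4]
opening: 0.0301
placed [30.7  8.3  7.5] case [ -68.7 -123.5] [258. 247.]
placed [48.9  8.6  7.5] case [   0.7 -123.4] [325. 247.]
placed [46.1  4.7  7.5] case [   0.9 -114.6] [325. 239.]
placed [ 36.8  12.3 -82.2] case [ -0.2 -69.7] [324. 196.]
placed [ 35.8  12.  -83.1] case [-40.  -69.2] [284. 196.]
bench [ 439.9 -307.8   53.    17.2   -9.4]
bench [ 554.6 -386.9   52.4   17.6   15.8]
bench [ 631.3 -193.9   52.8   17.1  -19.3]
bench [ 636.3 -308.1   65.4   16.7  -21.3]
n 8 dr -9.14 cur [0.5438 0.0339 0.2281] yaw 7.57
[-40.6 -18.5   3.5]
[-37.2 -24.7   3.5]
[-32.8 -30.3   3.5]
[-27.5 -35.1   3.5]
[-21.6 -39.1   3.5]
[-15.1 -42.    3.5]
[ -8.3 -43.9   3.5]
[ -1.2 -44.6   3.5]
```

```bash
python3 -m handwheel '[{"translation":[-0.0405,-0.0185,0.0035],"dr":[0,0,-9.1],"gripper":0.3},{"translation":[-0.037,-0.0245,0.0035],"dr":[0,0,-9.1],"gripper":0.3},{"translation":[-0.033,-0.0305,0.0035],"dr":[0,0,-9.1],"gripper":0.3},{"translation":[-0.0275,-0.035,0.0035],"dr":[0,0,-9.1],"gripper":0.3},{"translation":[-0.0215,-0.039,0.0035],"dr":[0,0,-9.1],"gripper":0.3}]'
python3 -m handwheel '[{"translation":[-0.015,-0.042,0.0035],"dr":[0,0,-9.1],"gripper":0.3},{"translation":[-0.0085,-0.044,0.0035],"dr":[0,0,-9.1],"gripper":0.3},{"translation":[-0.001,-0.0445,0.0035],"dr":[0,0,-9.3],"gripper":0.3},{"translation":[0,0,0],"dr":[0,0,0],"gripper":0.3},{"translation":[0,0,0],"dr":[0,0,0],"gripper":0.3}]'
python3 - <<'E'
from h import *
look("w11.png")
E
```

```text
t: 18.02
tool_pos: [0.4747, -0.1799, 0.2044]
tcp_rot: [[-0.803, 0.597, -0.002], [0.597, 0.803, 0.001], [0.002, -0.0, -1.0]]
ft_force: [-0.5, -0.8, 0.2]
opening: 0.0331
t: 18.65
tool_pos: [0.4359, -0.3061, 0.1943]
tcp_rot: [[-0.986, 0.165, -0.002], [0.165, 0.986, 0.002], [0.002, 0.002, -1.0]]
ft_force: [-0.1, 1.3, 0.3]
opening: 0.0331
bar [ 492.2 -267.6   73.4   26.9    3.6] [371. 254.]
bar [ 476.7 -359.    73.1   26.7  -22.5] [279. 254.]
bar [ 436.2 -305.8   52.    14.4   -8.5] [324. 204.]
n 1 dr -0.92 cur [ 0.4362 -0.3058  0.1946] yaw 80.55
[-0.1 -0.  94.6]
```

```bash
python3 -m handwheel '[{"translation":[-0.0015,0,0.045],"dr":[0,0,-0.9],"gripper":0.3},{"translation":[0,0,0.035],"dr":[0,0,0],"gripper":0.3},{"translation":[0,0,0.014],"dr":[0,0,0],"gripper":0.3},{"translation":[0,0,0],"dr":[0,0,0],"gripper":0.3},{"translation":[0,0,0],"dr":[0,0,0],"gripper":1}]' 30
python3 -m handwheel '[{"translation":[0,0,0],"dr":[0,0,0],"gripper":1},{"translation":[0,0,0],"dr":[0,0,0],"gripper":1},{"translation":[0,0,0],"dr":[0,0,0],"gripper":1},{"translation":[0,0,0],"dr":[0,0,0],"gripper":1},{"translation":[0,0,-0.02],"dr":[0,0,0],"gripper":1}]'
python3 -m handwheel '[{"translation":[0,0,-0.05],"dr":[0,0,0],"gripper":1},{"translation":[0,0,-0.03],"dr":[0,0,0],"gripper":1},{"translation":[0,0,0],"dr":[0,0,0],"gripper":1}]'
python3 - <<'E'
from h import *
hand("w12.png",48)
plan(*c2w(-.04,0),.18,7.5,n=10)
E
```

```text
t: 19.32
tool_pos: [0.4389, -0.3078, 0.1031]
tcp_rot: [[-0.989, 0.148, 0.002], [0.148, 0.989, -0.002], [-0.002, -0.002, -1.0]]
ft_force: [-0.2, -0.5, 0.1]
opening: 0.0264
t: 19.95
tool_pos: [0.4369, -0.3065, 0.1206]
tcp_rot: [[-0.989, 0.148, -0.003], [0.148, 0.989, 0.002], [0.003, 0.002, -1.0]]
ft_force: [-0.8, -0.4, -0.8]
opening: 0.0113
t: 20.32
tool_pos: [0.4391, -0.3086, 0.2043]
tcp_rot: [[-0.989, 0.148, 0.005], [0.148, 0.989, -0.005], [-0.005, -0.004, -1.0]]
ft_force: [0.3, -0.8, -1.1]
opening: 0.0115
rows 196 272 ends x mm [ 27.1 -24.1] top end as bottom edge 24.3 centre from low end -0.1 from top end(bottom edge) 0.3 opening 0.01139616507041753 prof [ 66  66  65 100 163 206 207 215 246 255]
n 10 dr 7.4 cur [ 0.4381 -0.3076  0.2022] yaw 81.46
[ 0.7 41.   2.2]
[ 6.  40.6  2.2]
[11.2 39.5  2.2]
[16.2 37.7  2.2]
[20.9 35.3  2.2]
[25.3 32.3  2.2]
[29.2 28.8  2.2]
[32.7 24.8  2.2]
[35.6 20.4  2.2]
[37.9 15.7  2.2]
```

```bash
python3 -m handwheel '[{"translation":[0.0005,0.041,0.002],"dr":[0,0,7.4],"gripper":1},{"translation":[0.006,0.0405,0.002],"dr":[0,0,7.4],"gripper":1},{"translation":[0.011,0.0395,0.002],"dr":[0,0,7.4],"gripper":1},{"translation":[0.016,0.0375,0.002],"dr":[0,0,7.4],"gripper":1},{"translation":[0.021,0.0355,0.002],"dr":[0,0,7.4],"gripper":1}]'
python3 -m handwheel '[{"translation":[0.0255,0.0325,0.002],"dr":[0,0,7.4],"gripper":1},{"translation":[0.029,0.029,0.002],"dr":[0,0,7.4],"gripper":1},{"translation":[0.0325,0.025,0.002],"dr":[0,0,7.4],"gripper":1},{"translation":[0.0355,0.0205,0.002],"dr":[0,0,7.4],"gripper":1},{"translation":[0.038,0.0155,0.002],"dr":[0,0,7.4],"gripper":1}]'
python3 -m handwheel '[{"translation":[0,0,0.0],"dr":[0,0,0],"gripper":1},{"translation":[0,0,0.025],"dr":[0,0,0],"gripper":1},{"translation":[0,0,0.0],"dr":[0,0,0],"gripper":1}]'
python3 - <<'E'
from h import *
hand("w13.png",48)
outl()
plan(*c2w(-.04,0),.113,7.5,n=1)
E
```

```text
t: 21.0
tool_pos: [0.4637, -0.1023, 0.189]
tcp_rot: [[-0.697, 0.717, -0.004], [0.717, 0.697, 0.002], [0.004, -0.002, -1.0]]
ft_force: [-0.6, 0.5, -0.3]
opening: 0.0119
t: 21.62
tool_pos: [0.4909, 0.1006, 0.179]
tcp_rot: [[-0.126, 0.992, -0.005], [0.992, 0.126, -0.0], [0.0, -0.005, -1.0]]
ft_force: [1.3, 0.5, -0.7]
opening: 0.0114
t: 22.0
tool_pos: [0.4897, 0.0985, 0.1534]
tcp_rot: [[-0.13, 0.991, -0.008], [0.991, 0.13, -0.001], [0.0, -0.008, -1.0]]
ft_force: [-0.8, -0.1, -0.3]
opening: 0.0114
rows 200 252 ends x mm [26.9 -7. ] top end as bottom edge 24.0 centre from low end 17.0 from top end(bottom edge) -0.0 opening 0.011387567374733364 prof [ 86 100  98 107 166 225 235 234 233 233]
[ 322   80   14   82 1042] centre in tool xy mm [72.6  0.4] case mm [-40.  72.] len 58.8
[ 374   80   18   82 1130] centre in tool xy mm [72.6 40.4] case mm [-0.  71.9] len 58.8
[371 187  16  56 765] centre in tool xy mm [ 0.5 40.5] case mm [-0.1 -0.2] len 46.6
[420 187  18  56 780] centre in tool xy mm [ 0.5 80.3] case mm [39.8 -0.2] len 46.7
n 1 dr -0.06 cur [0.4918 0.0986 0.1558] yaw 7.44
[ 0.6  0.2 42.8]
```

```bash
python3 -m handwheel '[{"translation":[0.0005,0.0003,0.031],"dr":[0,0,0],"gripper":1},{"translation":[0,0,0.012],"dr":[0,0,0],"gripper":1},{"translation":[0,0,0],"dr":[0,0,0],"gripper":1},{"translation":[0,0,0],"dr":[0,0,0],"gripper":1}]'
python3 -m handwheel '[{"translation":[0,0,0],"dr":[0,0,0],"gripper":0.5},{"translation":[0,0,0],"dr":[0,0,0],"gripper":0.5},{"translation":[0,0,-0.03],"dr":[0,0,0],"gripper":0.5},{"translation":[0,0,-0.05],"dr":[0,0,0],"gripper":0.5},{"translation":[0,0,-0.03],"dr":[0,0,0],"gripper":0.3}]'
python3 - <<'E'
from h import *
after("w14.png")
plan(.5546,-.3869,.2,-74.2,n=10)
E
```

```text
t: 22.6
tool_pos: [0.4932, 0.0996, 0.1142]
tcp_rot: [[-0.13, 0.992, 0.001], [0.992, 0.13, -0.0], [-0.0, 0.001, -1.0]]
ft_force: [0.3, -0.5, 0.1]
opening: 0.0116
t: 23.22
tool_pos: [0.4937, 0.1, 0.2262]
tcp_rot: [[-0.13, 0.991, 0.003], [0.991, 0.13, 0.0], [-0.0, 0.003, -1.0]]
ft_force: [0.8, 0.6, -0.9]
opening: 0.0305
placed [ 35.2  11.5 -82.7] case [-40.1 -69.5] [324. 263.]
placed [61.1  3.2  8.1] case [ 39.  -34.5] [401. 231.]
placed [48.6  2.7  7.4] case [-38.6 -34.4] [325. 231.]
placed [ 48.3  12.5 -82.9] case [-39.5   2.6] [324. 195.]
bench [ 554.7 -386.9   52.1   17.2   15.9]
bench [ 631.3 -194.    52.4   16.8  -19.4]
bench [ 636.4 -308.    64.9   16.5  -21.2]
n 10 dr 8.17 cur [0.4954 0.1001 0.2279] yaw 7.48
[-49.1  -0.5   2.8]
[-48.6   6.5   2.8]
[-47.2  13.3   2.8]
[-44.8  19.9   2.8]
[-41.5  26.1   2.8]
[-37.4  31.7   2.8]
[-32.5  36.7   2.8]
[-27.   41.    2.8]
[-20.9  44.4   2.8]
[-14.4  46.9   2.8]
```

```bash
python3 -m handwheel '[{"translation":[-0.049,-0.0005,0.003],"dr":[0,0,8.2],"gripper":0.3},{"translation":[-0.0485,0.0065,0.003],"dr":[0,0,8.2],"gripper":0.3},{"translation":[-0.047,0.0135,0.003],"dr":[0,0,8.2],"gripper":0.3},{"translation":[-0.045,0.020,0.003],"dr":[0,0,8.2],"gripper":0.3},{"translation":[-0.0415,0.026,0.003],"dr":[0,0,8.2],"gripper":0.3}]'
python3 -m handwheel '[{"translation":[-0.0375,0.0315,0.003],"dr":[0,0,8.2],"gripper":0.3},{"translation":[-0.0325,0.0365,0.003],"dr":[0,0,8.2],"gripper":0.3},{"translation":[-0.027,0.041,0.003],"dr":[0,0,8.2],"gripper":0.3},{"translation":[-0.021,0.0445,0.003],"dr":[0,0,8.2],"gripper":0.3},{"translation":[-0.0145,0.047,0.003],"dr":[0,0,8.0],"gripper":0.3}]'
python3 -m handwheel '[{"translation":[0,0,0],"dr":[0,0,0],"gripper":0.3},{"translation":[0,0,0],"dr":[0,0,0],"gripper":0.3}]'
python3 - <<'E'
from h import *
look("w15.png")
E
```

```text
t: 23.95
tool_pos: [0.5214, -0.1446, 0.2068]
tcp_rot: [[0.556, 0.831, -0.002], [0.831, -0.556, 0.001], [-0.0, -0.002, -1.0]]
ft_force: [1.3, 0.0, -0.1]
opening: 0.0328
t: 24.58
tool_pos: [0.5496, -0.388, 0.1912]
tcp_rot: [[0.964, 0.266, -0.002], [0.266, -0.964, 0.002], [-0.002, -0.003, -1.0]]
ft_force: [-0.0, -0.2, 0.7]
opening: 0.0333
t: 24.82
tool_pos: [0.5495, -0.3861, 0.1916]
tcp_rot: [[0.963, 0.271, -0.002], [0.271, -0.963, 0.003], [-0.002, -0.003, -1.0]]
ft_force: [-0.4, 0.0, -0.8]
opening: 0.0329
bar [ 488.  -353.8   72.9   26.5    2.4] [279. 254.]
bar [ 513.1 -442.3   73.    26.7   28.8] [371. 254.]
bar [ 552.4 -385.3   52.2   14.3   15.7] [327. 198.]
n 1 dr 0.06 cur [ 0.5498 -0.3856  0.1922] yaw -74.25
[ 2.6  0.4 92.2]
```

```bash
python3 -m handwheel '[{"translation":[0.001,0.0005,0.043],"dr":[0,0,0],"gripper":0.3},{"translation":[0,0,0.035],"dr":[0,0,0],"gripper":0.3},{"translation":[0,0,0.014],"dr":[0,0,0],"gripper":0.3},{"translation":[0,0,0],"dr":[0,0,0],"gripper":0.3},{"translation":[0,0,0],"dr":[0,0,0],"gripper":1}]' 30
python3 -m handwheel '[{"translation":[0,0,0],"dr":[0,0,0],"gripper":1},{"translation":[0,0,0],"dr":[0,0,0],"gripper":1},{"translation":[0,0,0],"dr":[0,0,0],"gripper":1},{"translation":[0,0,0],"dr":[0,0,0],"gripper":1},{"translation":[0,0,-0.02],"dr":[0,0,0],"gripper":1}]'
python3 -m handwheel '[{"translation":[0,0,-0.05],"dr":[0,0,0],"gripper":1},{"translation":[0,0,-0.03],"dr":[0,0,0],"gripper":1},{"translation":[0,0,0],"dr":[0,0,0],"gripper":1}]'
python3 - <<'E'
from h import *
hand("w16.png",48)
plan(*c2w(0,0),.18,7.5,n=10)
E
```

```text
t: 25.5
tool_pos: [0.5525, -0.3877, 0.1036]
tcp_rot: [[0.963, 0.271, 0.002], [0.271, -0.963, -0.002], [0.002, 0.003, -1.0]]
ft_force: [-0.7, -0.1, 0.2]
opening: 0.0261
t: 26.12
tool_pos: [0.5502, -0.3864, 0.1203]
tcp_rot: [[0.963, 0.27, -0.003], [0.27, -0.963, 0.003], [-0.003, -0.004, -1.0]]
ft_force: [-1.4, 0.8, -0.1]
opening: 0.0113
t: 26.5
tool_pos: [0.5529, -0.3888, 0.2063]
tcp_rot: [[0.963, 0.27, 0.006], [0.27, -0.963, -0.006], [0.004, 0.007, -1.0]]
ft_force: [0.1, -0.5, -0.2]
opening: 0.0116
rows 196 272 ends x mm [ 27.8 -23.5] top end as bottom edge 25.0 centre from low end 0.5 from top end(bottom edge) 1.0 opening 0.011346881622554865 prof [ 70  66  82 139 193 213 218 237 255 255]
n 10 dr -8.18 cur [ 0.5518 -0.3878  0.2034] yaw -74.34
[ 11.3 -47.9   2.3]
[ 18.  -45.8   2.3]
[ 24.4 -42.8   2.3]
[ 30.2 -38.9   2.3]
[ 35.5 -34.2   2.3]
[ 40.  -28.8   2.3]
[ 43.7 -22.8   2.3]
[ 46.5 -16.4   2.3]
[48.3 -9.6  2.3]
[49.2 -2.6  2.3]
```

```bash
python3 -m handwheel '[{"translation":[0.0115,-0.048,0.002],"dr":[0,0,-8.2],"gripper":1},{"translation":[0.018,-0.046,0.002],"dr":[0,0,-8.2],"gripper":1},{"translation":[0.0245,-0.043,0.002],"dr":[0,0,-8.2],"gripper":1},{"translation":[0.030,-0.039,0.002],"dr":[0,0,-8.2],"gripper":1},{"translation":[0.0355,-0.034,0.002],"dr":[0,0,-8.2],"gripper":1}]'
python3 -m handwheel '[{"translation":[0.040,-0.029,0.002],"dr":[0,0,-8.2],"gripper":1},{"translation":[0.0435,-0.023,0.002],"dr":[0,0,-8.2],"gripper":1},{"translation":[0.0465,-0.0165,0.002],"dr":[0,0,-8.2],"gripper":1},{"translation":[0.0485,-0.0095,0.002],"dr":[0,0,-8.2],"gripper":1},{"translation":[0.049,-0.0025,0.002],"dr":[0,0,-8.0],"gripper":1}]'
python3 -m handwheel '[{"translation":[0,0,0.0],"dr":[0,0,0],"gripper":1},{"translation":[0,0,0.025],"dr":[0,0,0],"gripper":1},{"translation":[0,0,0.0],"dr":[0,0,0],"gripper":1}]'
python3 - <<'E'
from h import *
hand("w17.png",48)
outl()
plan(*c2w(0,0),.113,7.5,n=1)
E
```

```text
t: 27.18
tool_pos: [0.5392, -0.1388, 0.189]
tcp_rot: [[0.546, 0.838, -0.004], [0.838, -0.546, 0.002], [-0.001, -0.005, -1.0]]
ft_force: [0.3, -0.1, -0.3]
opening: 0.0115
t: 27.8
tool_pos: [0.5283, 0.1067, 0.1793]
tcp_rot: [[-0.134, 0.991, -0.004], [0.991, 0.134, -0.0], [0.0, -0.004, -1.0]]
ft_force: [-0.0, -0.2, -1.4]
opening: 0.0113
t: 28.18
tool_pos: [0.5275, 0.1044, 0.1534]
tcp_rot: [[-0.129, 0.992, -0.008], [0.992, 0.129, -0.001], [0.0, -0.008, -1.0]]
ft_force: [-0.2, -0.3, -0.9]
opening: 0.0115
rows 200 251 ends x mm [27.  -6.3] top end as bottom edge 24.0 centre from low end 17.7 from top end(bottom edge) 0.0 opening 0.011338637817137764 prof [ 94  98 100 137 201 233 233 231 231 231]
[ 324   81   14   82 1089] centre in tool xy mm [71.9  2. ] case mm [-0.2 72.1] len 58.9
[ 376   81   18   82 1134] centre in tool xy mm [71.9 42. ] case mm [39.8 72. ] len 58.9
[373 188  16  56 772] centre in tool xy mm [-0.4 42.1] case mm [39.8 -0.3] len 46.7
n 1 dr -0.12 cur [0.5296 0.1044 0.1558] yaw 7.38
[-0.2  2.  42.8]
```

```bash
python3 -m handwheel '[{"translation":[-0.0005,0.002,0.031],"dr":[0,0,0],"gripper":1},{"translation":[0,0,0.012],"dr":[0,0,0],"gripper":1},{"translation":[0,0,0],"dr":[0,0,0],"gripper":1},{"translation":[0,0,0],"dr":[0,0,0],"gripper":1}]'
python3 -m handwheel '[{"translation":[0,0,0],"dr":[0,0,0],"gripper":0.5},{"translation":[0,0,0],"dr":[0,0,0],"gripper":0.5},{"translation":[0,0,-0.03],"dr":[0,0,0],"gripper":0.5},{"translation":[0,0,-0.05],"dr":[0,0,0],"gripper":0.5},{"translation":[0,0,-0.03],"dr":[0,0,0],"gripper":0.3}]'
python3 - <<'E'
from h import *
after("w18.png")
plan(.6313,-.194,.2,70.6,n=8)
E
```

```text
t: 28.78
tool_pos: [0.5326, 0.1048, 0.1142]
tcp_rot: [[-0.129, 0.992, 0.001], [0.992, 0.129, 0.0], [-0.0, 0.001, -1.0]]
ft_force: [0.0, 0.1, -0.3]
opening: 0.0114
t: 29.4
tool_pos: [0.533, 0.1052, 0.2263]
tcp_rot: [[-0.13, 0.991, 0.003], [0.992, 0.13, 0.0], [-0.0, 0.003, -1.0]]
ft_force: [-0.4, 0.3, 0.2]
opening: 0.0301
placed [ 35.8  11.5 -82.6] case [ -0.4 -70.2] [323. 263.]
placed [48.6  2.4  7.4] case [  1.1 -34.3] [325. 231.]
placed [ 48.3  12.5 -82.9] case [0.2 2.5] [324. 195.]
placed [ 48.2  13.  -82.4] case [-39.4   2.6] [284. 195.]
bench [ 631.2 -193.9   52.9   17.1  -19.3]
bench [ 636.3 -308.1   65.4   16.8  -21.4]
n 8 dr -7.89 cur [0.5348 0.1053 0.2281] yaw 7.48
[-38.7   7.1   3.5]
[-39.3   1.7   3.5]
[-39.1  -3.7   3.5]
[-38.3  -9.    3.5]
[-36.7 -14.2   3.5]
[-34.4 -19.1   3.5]
[-31.4 -23.6   3.5]
[-27.9 -27.7   3.5]
```

Run:
```python
from h import *
outl()
p,d,m=snap("wrist")
cv2.imwrite("pics/c18.png",cv2.resize(p[140:290,240:440],(800,600),interpolation=cv2.INTER_CUBIC)[:,:,::-1])
```

```text
[315  93  10  61 541] centre in tool xy mm [71.7 -3.8] case mm [-0.9 72. ] len 58.2
[356  93  11  61 579] centre in tool xy mm [71.7 37.1] case mm [40. 72.] len 58.3
[354 173  11  44 415] centre in tool xy mm [-0.3 37. ] case mm [39.8  0. ] len 47.1
```

View pics/c18.png

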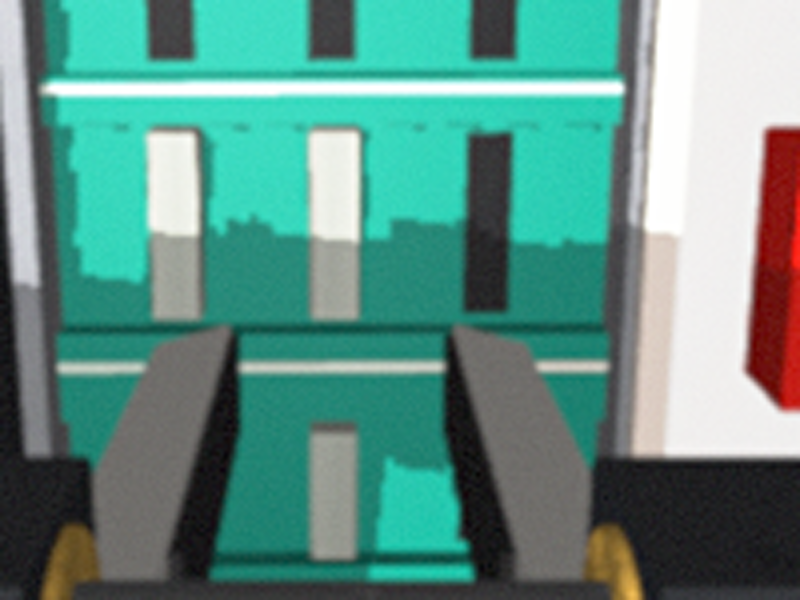

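Run:
```python
from h import *
p,d,m=snap("wrist")
def h(u,v):
    z=np.median(d[v-1:v+2,u-1:u+2]); c,D=px2ray(m,[[u,v]]); return ((c+D[0]*z)[2]*1000).round(1)
for cx in (175,335): print([h(240+cx//4,140+r//4) for r in (140,160,200,240,270,300)])
print("floor",[h(240+420//4,140+r//4) for r in (150,200,270,310)])
print("short",[h(240+335//4,140+r//4) for r in (445,480,520,540)])
```

```text
[np.float64(24.7), np.float64(24.7), np.float64(24.4), np.float64(24.4), np.float64(24.2), np.float64(24.3)]
[np.float64(24.0), np.float64(23.9), np.float64(24.0), np.float64(24.0), np.float64(24.1), np.float64(24.1)]
floor [np.float64(12.4), np.float64(12.2), np.float64(12.7), np.float64(12.4)]
short [np.float64(24.1), np.float64(24.1), np.float64(24.6), np.float64(23.6)]
```

Depth shows every bar top at 24 mm along its length, so they lie flat on the 12 mm floor. The bars sit about 2 mm toward +y in the channel, so I'll shift the next placements by about -1.5 mm.

```bash
python3 -m handwheel '[{"translation":[-0.0385,0.007,0.0035],"dr":[0,0,-7.9],"gripper":0.3},{"translation":[-0.0395,0.0015,0.0035],"dr":[0,0,-7.9],"gripper":0.3},{"translation":[-0.039,-0.0035,0.0035],"dr":[0,0,-7.9],"gripper":0.3},{"translation":[-0.0385,-0.009,0.0035],"dr":[0,0,-7.9],"gripper":0.3},{"translation":[-0.0365,-0.014,0.0035],"dr":[0,0,-7.9],"gripper":0.3}]'
python3 -m handwheel '[{"translation":[-0.0345,-0.019,0.0035],"dr":[0,0,-7.9],"gripper":0.3},{"translation":[-0.0315,-0.0235,0.0035],"dr":[0,0,-7.9],"gripper":0.3},{"translation":[-0.028,-0.0275,0.0035],"dr":[0,0,-7.9],"gripper":0.3},{"translation":[0,0,0],"dr":[0,0,0],"gripper":0.3},{"translation":[0,0,0],"dr":[0,0,0],"gripper":0.3}]'
python3 - <<'E'
from h import *
look("w19.png")
E
```

```text
t: 30.28
tool_pos: [0.5915, -0.0827, 0.2032]
tcp_rot: [[-0.734, 0.679, -0.005], [0.679, 0.734, 0.001], [0.004, -0.002, -1.0]]
ft_force: [0.8, -0.1, 0.7]
opening: 0.0329
t: 30.9
tool_pos: [0.6282, -0.1931, 0.1934]
tcp_rot: [[-0.943, 0.332, -0.004], [0.332, 0.943, 0.002], [0.004, 0.001, -1.0]]
ft_force: [-0.5, 0.6, -0.7]
opening: 0.033
bar [ 628.7 -191.9   48.4   11.7  -19.1] [326. 204.]
n 1 dr -0.22 cur [ 0.6285 -0.1927  0.194 ] yaw 70.66
[ 0.   0.9 94. ]
```

```bash
python3 -m handwheel '[{"translation":[0,0.001,0.044],"dr":[0,0,-0.2],"gripper":0.3},{"translation":[0,0,0.035],"dr":[0,0,0],"gripper":0.3},{"translation":[0,0,0.0145],"dr":[0,0,0],"gripper":0.3},{"translation":[0,0,0],"dr":[0,0,0],"gripper":0.3},{"translation":[0,0,0],"dr":[0,0,0],"gripper":1}]' 30
python3 -m handwheel '[{"translation":[0,0,0],"dr":[0,0,0],"gripper":1},{"translation":[0,0,0],"dr":[0,0,0],"gripper":1},{"translation":[0,0,0],"dr":[0,0,0],"gripper":1},{"translation":[0,0,0],"dr":[0,0,0],"gripper":1},{"translation":[0,0,-0.02],"dr":[0,0,0],"gripper":1}]'
python3 -m handwheel '[{"translation":[0,0,-0.05],"dr":[0,0,0],"gripper":1},{"translation":[0,0,-0.03],"dr":[0,0,0],"gripper":1},{"translation":[0,0,0],"dr":[0,0,0],"gripper":1}]'
python3 - <<'E'
from h import *
hand("w20.png",48)
plan(*c2w(.04,0),.18,7.5,n=8)
E
```

```text
t: 31.58
tool_pos: [0.6309, -0.1931, 0.104]
tcp_rot: [[-0.945, 0.327, 0.003], [0.327, 0.945, -0.001], [-0.003, -0.0, -1.0]]
ft_force: [-0.1, -0.2, -0.3]
opening: 0.026
t: 32.2
tool_pos: [0.6282, -0.1924, 0.1208]
tcp_rot: [[-0.945, 0.328, -0.004], [0.328, 0.945, 0.002], [0.005, 0.0, -1.0]]
ft_force: [0.1, -0.3, -0.4]
opening: 0.0114
t: 32.58
tool_pos: [0.6316, -0.1938, 0.2065]
tcp_rot: [[-0.945, 0.328, 0.007], [0.328, 0.945, -0.003], [-0.008, -0.001, -1.0]]
ft_force: [0.2, -0.6, -1.3]
opening: 0.0115
rows 228 241 ends x mm [ 6.1 -3.2] top end as bottom edge 1.8 centre from low end 20.8 from top end(bottom edge) -22.2 opening 0.011751975628377792 prof [149 148 148 147 153 174 203 223 228 228]
n 8 dr 7.92 cur [ 0.6302 -0.1933  0.2037] yaw 70.86
[19.4 33.4  3. ]
[23.8 30.4  3. ]
[27.7 26.8  3. ]
[31.2 22.7  3. ]
[34.  18.2  3. ]
[36.2 13.4  3. ]
[37.7  8.2  3. ]
[38.5  3.   3. ]
```

```bash
sed -i 's/ok=pr>150/ok=pr>120/' h.py
python3 - <<'E'
from h import *
hand("=w20.npz",48)
E
python3 -m handwheel '[{"translation":[0.0195,0.0335,0.003],"dr":[0,0,7.9],"gripper":1},{"translation":[0.024,0.0305,0.003],"dr":[0,0,7.9],"gripper":1},{"translation":[0.0275,0.027,0.003],"dr":[0,0,7.9],"gripper":1},{"translation":[0.031,0.0225,0.003],"dr":[0,0,7.9],"gripper":1},{"translation":[0.034,0.018,0.003],"dr":[0,0,7.9],"gripper":1}]'
python3 -m handwheel '[{"translation":[0.036,0.0135,0.003],"dr":[0,0,7.9],"gripper":1},{"translation":[0.0375,0.008,0.003],"dr":[0,0,7.9],"gripper":1},{"translation":[0.0385,0.003,0.003],"dr":[0,0,7.9],"gripper":1},{"translation":[0,0,0],"dr":[0,0,0],"gripper":1},{"translation":[0,0,0.025],"dr":[0,0,0],"gripper":1}]'
python3 -m handwheel '[{"translation":[0,0,0.0],"dr":[0,0,0],"gripper":1},{"translation":[0,0,0.0],"dr":[0,0,0],"gripper":1}]'
python3 - <<'E'
from h import *
hand("w21.png",48)
outl()
plan(*c2w(.04,0),.113,7.5,n=1)
E
```

```text
rows 200 270 ends x mm [ 26.8 -19.9] top end as bottom edge 23.8 centre from low end 4.1 from top end(bottom edge) -0.2 opening 0.011751975628377792 prof [ 88  90  91 113 141 151 151 150 151 150]
t: 33.25
tool_pos: [0.5906, -0.0023, 0.1843]
tcp_rot: [[-0.516, 0.856, -0.005], [0.856, 0.516, 0.001], [0.003, -0.004, -1.0]]
ft_force: [-0.5, 0.5, -0.9]
opening: 0.0115
t: 33.88
tool_pos: [0.5711, 0.1095, 0.1533]
tcp_rot: [[-0.136, 0.991, 0.002], [0.991, 0.136, -0.001], [-0.001, 0.002, -1.0]]
ft_force: [-0.4, -0.3, -0.5]
opening: 0.0112
t: 34.12
tool_pos: [0.5703, 0.1088, 0.1528]
tcp_rot: [[-0.133, 0.991, -0.001], [0.991, 0.133, -0.0], [-0.0, -0.001, -1.0]]
ft_force: [-0.6, 0.5, -0.3]
opening: 0.0113
rows 199 269 ends x mm [ 27.3 -19.1] top end as bottom edge 24.3 centre from low end 4.9 from top end(bottom edge) 0.3 opening 0.011569264927873212 prof [ 64  80  81  87 127 178 202 202 200 200]
[ 264   79   17   83 1177] centre in tool xy mm [ 72.8 -40.2] case mm [-0.5 72. ] len 59.2
[ 320   79   15   83 1163] centre in tool xy mm [72.7  0.3] case mm [40.  72.1] len 59.1
n 1 dr 0.14 cur [0.571  0.109  0.1538] yaw 7.64
[ 0.6  0.4 40.8]
```

Run:
```python
from h import *
for f in ("w12","w16","w20","w21"):
    p=np.load(f"pics/{f}.npz")["p"]; pr=p[:,321:331].min(2).mean(1).astype(int); print(f,pr[192:206],pr[258:284])
```

```text
w12 [ 66  66  65 100 163 206 207 215 246 255 255 254 254 254] [254 254 254 254 254 254 254 254 254 254 254 254 255 255 218 107  59  66
  66  67  67  69  65  67  66  68]
w16 [ 70  66  82 139 193 213 218 237 255 255 255 255 255 255] [254 254 254 254 254 254 254 254 254 254 254 255 255 255 158  85  92  95
  94  96  95  94  95  95  94  95]
w20 [ 24  20  32  65  88  90  91 113 141 151 151 150 151 150] [144 146 145 145 144 145 144 145 145 144 145 144 130  90  40  19  22  22
  23  23  22  22  24  24  21  23]
w21 [ 47  44  46  64  80  81  87 127 178 202 202 200 200 200] [122 121 121 121 122 120 121 120 120 120 120 120 113  79  36  20  17  22
  21  22  21  25  24  19  22  23]
```

The in-hand readings were skewed by arm motion between readings. The corrected bar offset in hand is about +2.7 mm, which matches the +2.5 mm seen in the channel, so I'll correct this placement for it.

```bash
python3 -m handwheel '[{"translation":[-0.0021,0.0004,0.029],"dr":[0,0,0],"gripper":1},{"translation":[0,0,0.012],"dr":[0,0,0],"gripper":1},{"translation":[0,0,0],"dr":[0,0,0],"gripper":1},{"translation":[0,0,0],"dr":[0,0,0],"gripper":1}]'
python3 -m handwheel '[{"translation":[0,0,0],"dr":[0,0,0],"gripper":0.5},{"translation":[0,0,0],"dr":[0,0,0],"gripper":0.5},{"translation":[0,0,-0.03],"dr":[0,0,0],"gripper":0.5},{"translation":[0,0,-0.05],"dr":[0,0,0],"gripper":0.5},{"translation":[0,0,-0.03],"dr":[0,0,0],"gripper":0.3}]'
cat >> h.py <<'E'
def hand(fn,L):
    p,d,m=snap("wrist",fn); pr=p[:,321:331].min(2).mean(1)
    low=[r for r in range(240,300) if pr[r]-pr[r+2]>35][:1] 
    print("top prof from 180",pr[180:206].astype(int),"low prof from 255",pr[255:300].astype(int))
    f=lambda r:(lambda y:69.1+171.3/(.972-.235*y)*(-.972*y-.235))((r-198.09)/294.15)
    if low: r=low[0]+1; print("low end row",r,"x",round(f(r),1),"centre",round(f(r)+L/2-.3,1))
E
python3 - <<'E'
from h import *
after("w22.png")
plan(.6363,-.3081,.2,68.7,n=9)
E
```

```text
t: 34.72
tool_pos: [0.5712, 0.1071, 0.1139]
tcp_rot: [[-0.134, 0.991, -0.0], [0.991, 0.134, -0.001], [-0.001, -0.001, -1.0]]
ft_force: [-3.2, -1.3, 6.9]
opening: 0.0113
t: 35.35
tool_pos: [0.572, 0.1076, 0.2247]
tcp_rot: [[-0.133, 0.991, 0.003], [0.991, 0.133, 0.0], [-0.0, 0.003, -1.0]]
ft_force: [0.4, -1.2, 0.7]
opening: 0.0301
placed [64.8  2.7  7.3] case [-37.9 -34.3] [248. 229.]
placed [ 48.5  12.5 -83.8] case [38.6 -0.1] [323. 196.]
placed [ 48.4  13.  -83.3] case [0.2 2.7] [284. 193.]
placed [ 48.3  12.9 -82.7] case [-39.5   2.7] [244. 193.]
bench [ 636.3 -308.1   65.4   16.7  -21.4]
n 9 dr -6.78 cur [0.5738 0.1077 0.2268] yaw 7.68
[-46.7   0.7   3. ]
[-46.5  -4.8   3. ]
[-45.6 -10.3   3. ]
[-44.1 -15.6   3. ]
[-41.9 -20.7   3. ]
[-39.2 -25.5   3. ]
[-35.9 -29.9   3. ]
[-32.1 -33.9   3. ]
[-27.9 -37.5   3. ]
```

```bash
python3 -m handwheel '[{"translation":[-0.0465,0.0005,0.003],"dr":[0,0,-6.8],"gripper":0.3},{"translation":[-0.0465,-0.005,0.003],"dr":[0,0,-6.8],"gripper":0.3},{"translation":[-0.0455,-0.0105,0.003],"dr":[0,0,-6.8],"gripper":0.3},{"translation":[-0.044,-0.0155,0.003],"dr":[0,0,-6.8],"gripper":0.3},{"translation":[-0.042,-0.0205,0.003],"dr":[0,0,-6.8],"gripper":0.3}]'
python3 -m handwheel '[{"translation":[-0.039,-0.0255,0.003],"dr":[0,0,-6.8],"gripper":0.3},{"translation":[-0.036,-0.030,0.003],"dr":[0,0,-6.8],"gripper":0.3},{"translation":[-0.032,-0.034,0.003],"dr":[0,0,-6.8],"gripper":0.3},{"translation":[-0.028,-0.0375,0.003],"dr":[0,0,-6.8],"gripper":0.3},{"translation":[0,0,0],"dr":[0,0,0],"gripper":0.3}]'
python3 -m handwheel '[{"translation":[0,0,0],"dr":[0,0,0],"gripper":0.3},{"translation":[0,0,0],"dr":[0,0,0],"gripper":0.3}]'
python3 - <<'E'
from h import *
look("w23.png")
p=np.load("pics/w23.npz")["p"]; print(p[:,321:331].min(2).mean(1)[155:250].astype(int))
E
```

```text
t: 36.08
tool_pos: [0.6047, -0.1245, 0.2049]
tcp_rot: [[-0.668, 0.744, -0.003], [0.744, 0.668, 0.001], [0.003, -0.001, -1.0]]
ft_force: [0.7, 0.4, -0.6]
opening: 0.0326
t: 36.7
tool_pos: [0.6324, -0.3113, 0.1922]
tcp_rot: [[-0.931, 0.365, -0.002], [0.365, 0.931, 0.001], [0.003, -0.0, -1.0]]
ft_force: [-0.3, -0.2, -1.4]
opening: 0.0331
t: 36.95
tool_pos: [0.6334, -0.3064, 0.1944]
tcp_rot: [[-0.933, 0.359, -0.001], [0.359, 0.933, 0.001], [0.002, 0.001, -1.0]]
ft_force: [0.2, -0.2, 0.4]
opening: 0.0331
bar [ 696.1 -280.6   73.    27.4   -8.7] [371. 254.]
bar [ 662.6 -366.8   73.3   26.7  -34.3] [279. 254.]
bar [ 633.4 -306.1   62.9   14.7  -21.1] [325. 203.]
n 1 dr 0.08 cur [ 0.6335 -0.3065  0.1948] yaw 68.95
[ 0.3  0.4 94.8]
[ 67  67  66  67  66  66  67  67  67  68  67  67  66  63  77 130 202 254
 255 255 255 254 254 255 254 254 255 255 254 254 254 254 254 254 254 254
 254 254 254 254 254 254 254 254 254 254 254 254 254 254 254 254 254 254
 254 254 254 254 254 254 254 254 254 254 254 254 254 255 255 255 255 255
 255 255 255 255 255 255 255 255 153  65  68  83  86  79  70  66  66  66
  66  67  66  67  67]
```

```bash
python3 -m handwheel '[{"translation":[0.0025,0.0005,0.045],"dr":[0,0,0],"gripper":0.3},{"translation":[0,0,0.035],"dr":[0,0,0],"gripper":0.3},{"translation":[0,0,0.0145],"dr":[0,0,0],"gripper":0.3},{"translation":[0,0,0],"dr":[0,0,0],"gripper":0.3},{"translation":[0,0,0],"dr":[0,0,0],"gripper":1}]' 30
python3 -m handwheel '[{"translation":[0,0,0],"dr":[0,0,0],"gripper":1},{"translation":[0,0,0],"dr":[0,0,0],"gripper":1},{"translation":[0,0,0],"dr":[0,0,0],"gripper":1},{"translation":[0,0,0],"dr":[0,0,0],"gripper":1},{"translation":[0,0,-0.02],"dr":[0,0,0],"gripper":1}]'
python3 -m handwheel '[{"translation":[0,0,-0.05],"dr":[0,0,0],"gripper":1},{"translation":[0,0,-0.03],"dr":[0,0,0],"gripper":1},{"translation":[0,0,0],"dr":[0,0,0],"gripper":1}]'
python3 - <<'E'
from h import *
hand("w24.png",60)
plan(*c2w(0,.072),.18,7.5,n=10)
E
```

```text
t: 37.62
tool_pos: [0.6324, -0.3071, 0.1025]
tcp_rot: [[-0.933, 0.36, 0.002], [0.36, 0.933, -0.002], [-0.003, -0.001, -1.0]]
ft_force: [0.2, -0.1, 0.8]
opening: 0.0264
t: 38.25
tool_pos: [0.6298, -0.3059, 0.1187]
tcp_rot: [[-0.933, 0.361, -0.005], [0.361, 0.933, 0.003], [0.005, 0.001, -1.0]]
ft_force: [0.1, 0.2, -1.4]
opening: 0.0116
t: 38.62
tool_pos: [0.6331, -0.3079, 0.2053]
tcp_rot: [[-0.933, 0.361, 0.007], [0.361, 0.933, -0.004], [-0.008, -0.002, -1.0]]
ft_force: [-0.1, -0.3, -0.2]
opening: 0.0119
top prof from 180 [ 65  65  65  64  64  64  65  65  64  63  60  84 148 195 201 207 242 255
 254 254 254 254 254 254 254 254] low prof from 255 [255 254 254 254 253 253 253 254 253 253 253 253 253 253 253 253 253 253
 253 253 253 253 253 253 253 253 253 254 255 254 203 144 151 170 186 201
 212 221 227 232 236 239 243 245 247]
low end row 284 x -29.3 centre 0.4
n 10 dr 6.14 cur [ 0.6319 -0.3071  0.2022] yaw 68.87
[27.6 41.1  2.2]
[31.9 37.9  2.2]
[35.7 34.3  2.2]
[39.2 30.3  2.2]
[42.2 25.9  2.2]
[44.7 21.2  2.2]
[46.8 16.3  2.2]
[48.2 11.2  2.2]
[49.2  6.   2.2]
[49.5  0.7  2.2]
```

```bash
python3 -m handwheel '[{"translation":[0.0275,0.041,0.002],"dr":[0,0,6.1],"gripper":1},{"translation":[0.032,0.038,0.002],"dr":[0,0,6.1],"gripper":1},{"translation":[0.0355,0.0345,0.002],"dr":[0,0,6.1],"gripper":1},{"translation":[0.039,0.0305,0.002],"dr":[0,0,6.1],"gripper":1},{"translation":[0.042,0.026,0.002],"dr":[0,0,6.1],"gripper":1}]'
python3 -m handwheel '[{"translation":[0.0445,0.021,0.002],"dr":[0,0,6.2],"gripper":1},{"translation":[0.047,0.0165,0.002],"dr":[0,0,6.2],"gripper":1},{"translation":[0.048,0.011,0.002],"dr":[0,0,6.2],"gripper":1},{"translation":[0.049,0.006,0.002],"dr":[0,0,6.2],"gripper":1},{"translation":[0.0495,0.0005,0.002],"dr":[0,0,6.2],"gripper":1}]'
python3 -m handwheel '[{"translation":[0,0,0.0],"dr":[0,0,0],"gripper":1},{"translation":[0,0,0.025],"dr":[0,0,0],"gripper":1},{"translation":[0,0,0.0],"dr":[0,0,0],"gripper":1},{"translation":[0,0,0.0],"dr":[0,0,0],"gripper":1}]'
python3 - <<'E'
from h import *
hand("w25.png",60)
outl()
plan(*c2w(0,.072),.113,7.5,n=1)
E
```

```text
t: 39.3
tool_pos: [0.575, -0.0634, 0.1879]
tcp_rot: [[-0.618, 0.786, -0.005], [0.786, 0.618, 0.001], [0.004, -0.003, -1.0]]
ft_force: [0.5, 0.2, -0.4]
opening: 0.0119
t: 39.92
tool_pos: [0.5195, 0.1767, 0.1781]
tcp_rot: [[-0.125, 0.992, -0.005], [0.992, 0.125, -0.001], [-0.0, -0.005, -1.0]]
ft_force: [-0.0, 0.0, -1.7]
opening: 0.0117
t: 40.42
tool_pos: [0.5216, 0.1747, 0.1552]
tcp_rot: [[-0.127, 0.992, -0.001], [0.992, 0.127, -0.0], [-0.0, -0.001, -1.0]]
ft_force: [-0.0, -0.2, -0.9]
opening: 0.0116
top prof from 180 [ 59  60  60  60  61  59  60  59  58  56  54  61  79  95  97 106 162 219
 232 231 230 230 230 230 230 229] low prof from 255 [149 149 149 149 149 149 148 148 147 148 148 148 146 148 146 147 147 147
 147 147 147 146 147 146 147 146 146 147 145 126  84  54  57  64  73  79
  84  88  94  99 102 106 108 113 116]
low end row 284 x -29.3 centre 0.4
[268 179  17  70 937] centre in tool xy mm [  0.4 -40.5] case mm [-40.4  71.7] len 58.6
[368 178  16  71 967] centre in tool xy mm [ 0.7 39.3] case mm [39.4 71.7] len 59.3
n 1 dr -0.17 cur [0.5223 0.175  0.1562] yaw 7.33
[ 0.9 -0.  43.2]
```

```bash
python3 -m handwheel '[{"translation":[0.0007,-0.0003,0.031],"dr":[0,0,-0.2],"gripper":1},{"translation":[0,0,0.0115],"dr":[0,0,0],"gripper":1},{"translation":[0,0,0],"dr":[0,0,0],"gripper":1},{"translation":[0,0,0],"dr":[0,0,0],"gripper":1}]'
python3 -m handwheel '[{"translation":[0,0,0],"dr":[0,0,0],"gripper":0.5},{"translation":[0,0,0],"dr":[0,0,0],"gripper":0.5},{"translation":[0,0,-0.03],"dr":[0,0,0],"gripper":0.5},{"translation":[0,0,-0.05],"dr":[0,0,0],"gripper":0.5},{"translation":[-0.03,0.01,-0.04],"dr":[0,0,0],"gripper":-0.3}]'
python3 -m handwheel '[{"translation":[0,0,0],"dr":[0,0,0],"gripper":-0.3},{"translation":[0,0,0],"dr":[0,0,0],"gripper":-0.3}]'
python3 - <<'E'
from h import *
after("w26.png")
p,d,m=snap("wrist")
cv2.imwrite("pics/c26.png",cv2.resize(p[90:290,200:467],(800,600),interpolation=cv2.INTER_CUBIC)[:,:,::-1])
hsv=cv2.cvtColor(p,cv2.COLOR_RGB2HSV)
red=((hsv[...,0]<8)|(hsv[...,0]>172))&(hsv[...,1]>150)&(hsv[...,2]>60)
ys,xs=np.nonzero(red); v=int(np.median(ys)); r=np.nonzero(red[v])[0]; print("grip right edge case",(w2c(onplane(m,[[r.max()+.5,v]],.067))*1000).round(1))
plan(*c2w(.104,0),.2,7.5)
E
```

```text
t: 41.02
tool_pos: [0.5218, 0.1761, 0.1137]
tcp_rot: [[-0.132, 0.991, 0.001], [0.991, 0.132, 0.0], [-0.0, 0.001, -1.0]]
ft_force: [0.2, 0.8, -1.1]
opening: 0.0119
t: 41.65
tool_pos: [0.5349, 0.1489, 0.235]
tcp_rot: [[-0.135, 0.991, 0.001], [0.991, 0.135, 0.001], [0.001, 0.001, -1.0]]
ft_force: [0.4, 0.2, 0.5]
opening: 0.0301
t: 41.9
tool_pos: [0.5345, 0.1478, 0.2324]
tcp_rot: [[-0.131, 0.991, -0.002], [0.991, 0.131, 0.0], [0.0, -0.002, -1.0]]
ft_force: [0.4, -0.7, 0.5]
opening: 0.0503
placed [ 47.1  12.1 -82.4] case [38.5  0. ] [355. 236.]
placed [ 12.2  12.  -82.5] case [-39.8  20.2] [280. 218.]
placed [ 48.4  11.5 -83.1] case [0.4 2.9] [318. 233.]
placed [ 61.1  12.9 -82.6] case [-1.2 71.4] [317. 168.]
grip right edge case [[108.5  12. ]]
n 2 dr 0.05 cur [0.5337 0.1481 0.231 ] yaw 7.61
[-21.6  48.1  15.5]
[-21.5  48.1  15.5]
```

View pics/c26.png

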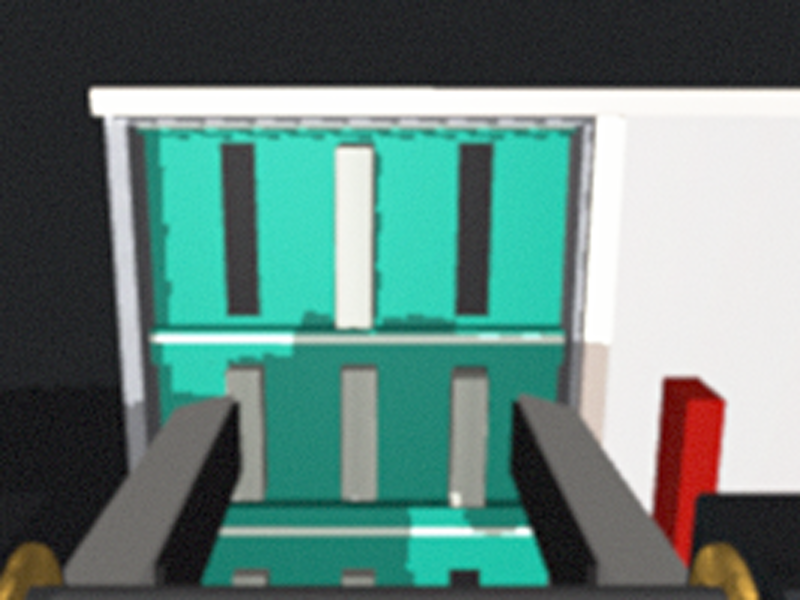

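All six bars are in their rows: long at crop (354,238), mediums at (246,432), (359,432) and (468,432), with the shorts at the bottom edge. I'll check long-bar flatness by depth, then grip the cover.

```bash
python3 - <<'E'
from h import *
p,d,m=snap("wrist")
def h(u,v):
    z=np.median(d[v-1:v+2,u-1:u+2]); c,D=px2ray(m,[[u,v]]); return float(((c+D[0]*z)[2]*1000).round(1))
print("long",[h(200+354//3,90+r//3) for r in (160,200,250,300,315)],"med c",[h(200+468//3,90+r//3) for r in (380,420,460,490)])
E
python3 -m handwheel '[{"translation":[-0.0215,0.048,0.0155],"dr":[0,0,0],"gripper":-0.3},{"translation":[-0.0215,0.048,0.0155],"dr":[0,0,0.1],"gripper":-0.3},{"translation":[0,0,0],"dr":[0,0,0],"gripper":-0.3},{"translation":[0,0,0],"dr":[0,0,0],"gripper":-0.3}]' 15
python3 - <<'E'
from h import *
plan(*c2w(.104,0),.148,7.5,n=1)
p,d,m=snap("wrist")
hsv=cv2.cvtColor(p,cv2.COLOR_RGB2HSV)
red=((hsv[...,0]<8)|(hsv[...,0]>172))&(hsv[...,1]>150)&(hsv[...,2]>60)
ys,xs=np.nonzero(red); print(len(xs),"red cols",xs.min(),xs.max(),"rows",ys.min(),ys.max(),"top centre case",(w2c(onplane(m,[[xs.mean(),ys.mean()]],.067))*1000).round(1))
E
```

```text
long [24.2, 23.9, 24.0, 24.4, 24.0] med c [23.6, 24.5, 23.9, 24.6]
t: 42.6
tool_pos: [0.635, 0.1182, 0.2008]
tcp_rot: [[-0.13, 0.991, -0.003], [0.991, 0.13, 0.0], [0.001, -0.003, -1.0]]
ft_force: [-0.5, -0.4, 0.1]
opening: 0.061
n 1 dr -0.01 cur [0.635  0.1182 0.2008] yaw 7.49
[-0.1 -0.3 52.8]
1044 red cols 319 333 rows 177 253 top centre case [[103.8   4. ]]
```

```bash
python3 -m handwheel '[{"translation":[0,0,0.035],"dr":[0,0,0],"gripper":-0.3},{"translation":[0,0,0.018],"dr":[0,0,0],"gripper":-0.3},{"translation":[0,0,0],"dr":[0,0,0],"gripper":1},{"translation":[0,0,0],"dr":[0,0,0],"gripper":1},{"translation":[0,0,0],"dr":[0,0,0],"gripper":1}]' 15
python3 -m handwheel '[{"translation":[0,0,0],"dr":[0,0,0],"gripper":1},{"translation":[0,0,0],"dr":[0,0,0],"gripper":1},{"translation":[0,0,0],"dr":[0,0,0],"gripper":1},{"translation":[0,0,0],"dr":[0,0,0],"gripper":1},{"translation":[0,0,0],"dr":[0,0,0],"gripper":1}]'
```

```text
t: 43.28
tool_pos: [0.6369, 0.1179, 0.1508]
tcp_rot: [[-0.13, 0.991, 0.003], [0.992, 0.13, 0.0], [-0.0, 0.003, -1.0]]
ft_force: [-0.4, 0.4, 0.1]
opening: 0.0344
t: 43.9
tool_pos: [0.6355, 0.1176, 0.1495]
tcp_rot: [[-0.13, 0.992, -0.002], [0.992, 0.13, -0.0], [-0.0, -0.002, -1.0]]
ft_force: [-4.5, -0.5, 5.1]
opening: 0.0117
```

```bash
python3 -m handwheel '[{"translation":[0,-0.025,0],"dr":[0,0,0],"gripper":1},{"translation":[0,-0.03,0],"dr":[0,0,0],"gripper":1},{"translation":[0,-0.03,0],"dr":[0,0,0],"gripper":1},{"translation":[0,-0.03,0],"dr":[0,0,0],"gripper":1},{"translation":[0,-0.02,0],"dr":[0,0,0],"gripper":1}]'
python3 -m handwheel '[{"translation":[0,-0.008,0],"dr":[0,0,0],"gripper":1},{"translation":[0,-0.005,0],"dr":[0,0,0],"gripper":1},{"translation":[0,-0.002,0],"dr":[0,0,0],"gripper":1},{"translation":[0,0,0],"dr":[0,0,0],"gripper":1},{"translation":[0,0,0],"dr":[0,0,0],"gripper":1}]'
python3 -c "
from h import *
s=manip.read_state();print(w2c(s['tool_pos'])*1000,s['ft_force'],s['opening'])"
```

```text
t: 44.52
tool_pos: [0.5027, 0.1001, 0.1495]
tcp_rot: [[-0.13, 0.992, 0.005], [0.992, 0.13, 0.0], [-0.001, 0.005, -1.0]]
ft_force: [2.4, -0.9, -1.5]
opening: 0.0115
t: 45.15
tool_pos: [0.488, 0.0981, 0.1494]
tcp_rot: [[-0.13, 0.992, 0.001], [0.992, 0.13, -0.0], [-0.001, 0.001, -1.0]]
ft_force: [2.1, -2.1, 1.3]
opening: 0.0118
[-44.02658279  -0.58027752] [ 2.0697903  -2.11740043  1.29276229] 0.01183925154482563
```

```bash
python3 -m handwheel '[{"translation":[0,-0.002,0],"dr":[0,0,0],"gripper":1},{"translation":[0,-0.002,0],"dr":[0,0,0],"gripper":1},{"translation":[0,-0.001,0],"dr":[0,0,0],"gripper":1},{"translation":[0,0,0],"dr":[0,0,0],"gripper":1},{"translation":[0,0,0],"dr":[0,0,0],"gripper":1}]'
python3 -c "
from h import *
s=manip.read_state();print(w2c(s['tool_pos'])*1000,s['ft_force'],s['opening'])"
```

```text
t: 45.78
tool_pos: [0.4857, 0.0978, 0.1495]
tcp_rot: [[-0.129, 0.992, 0.009], [0.992, 0.129, 0.001], [-0.0, 0.009, -1.0]]
ft_force: [11.0, -0.8, -8.9]
opening: 0.0118
[-46.39811106  -0.5849737 ] [11.04311947 -0.78047316 -8.86217336] 0.011788118046018035
```

```bash
python3 -m handwheel '[{"translation":[0,0,0],"dr":[0,0,0],"gripper":-0.3},{"translation":[0,0,0],"dr":[0,0,0],"gripper":-0.3},{"translation":[0,0,0],"dr":[0,0,0],"gripper":-0.3},{"translation":[0,0,-0.04],"dr":[0,0,0],"gripper":-0.3},{"translation":[0,0,-0.05],"dr":[0,0,0],"gripper":-0.3}]'
python3 -m handwheel '[{"translation":[-0.02,-0.03,-0.03],"dr":[0,0,0],"gripper":-0.3},{"translation":[-0.03,-0.05,-0.03],"dr":[0,0,0],"gripper":-0.3},{"translation":[-0.03,0,-0.02],"dr":[0,0,0],"gripper":-0.3},{"translation":[0,0,0],"dr":[0,0,0],"gripper":-0.3},{"translation":[0,0,0],"dr":[0,0,0],"gripper":-0.3}]'
python3 - <<'E'
from h import *
p,d,m=snap("wrist","w30.png")
hsv=cv2.cvtColor(p,cv2.COLOR_RGB2HSV)
red=((hsv[...,0]<8)|(hsv[...,0]>172))&(hsv[...,1]>150)&(hsv[...,2]>60)
ys,xs=np.nonzero(red); v=int(np.median(ys)); r=np.nonzero(red[v])[0]
if len(r): print("grip edges",[(w2c(onplane(m,[[u,v]],.067))*1000).round(1) for u in (r.min()-.5,r.max()+.5)])
t,_,mt=snap("top"); print(len(bars(t,mt,(370,110,520,300))))
s=manip.read_state(); print(s["tool_pos"])
cv2.imwrite("pics/c30.png",np.vstack([p[40:300,150:640],cv2.resize(t[130:270,100:540],(490,156))])[:,:,::-1])
E
```

```text
t: 46.4
tool_pos: [0.4805, 0.0978, 0.2383]
tcp_rot: [[-0.13, 0.991, -0.006], [0.992, 0.13, 0.0], [0.001, -0.006, -1.0]]
ft_force: [1.3, -0.8, -0.7]
opening: 0.0581
t: 47.02
tool_pos: [0.4151, 0.0102, 0.3168]
tcp_rot: [[-0.13, 0.992, -0.002], [0.992, 0.13, 0.001], [0.001, -0.002, -1.0]]
ft_force: [-0.3, 0.2, -0.2]
opening: 0.0609
grip edges [array([[-56.5,   0.3]]), array([[-41.3,   0.3]])]
0
[0.41501561 0.01054169 0.31636495]
```

View pics/c30.png

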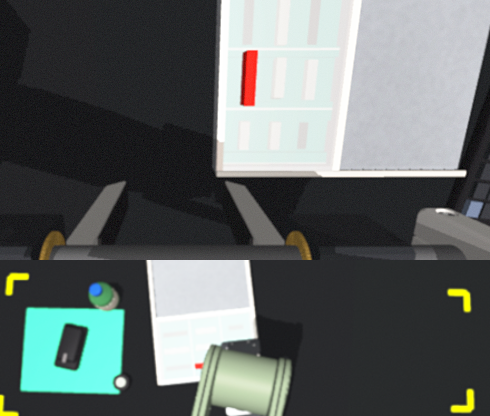

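The cover is shut, its front edge flush with the front wall (crop x≈220) and the bars visible under it. The bench is clear, and the mouse, bottle and mount look untouched. I'll hand in.

```bash
python3 -c "
from rig import manip
print(manip.sign_off())"
```

```text
the job is handed in; nothing more can be done
None
```

I opened the cover to its stop, put all six bars (2 short, 3 medium, 1 long) in their matching rows, slid the cover shut and handed the job in at about 47 s.

- **Bars:** Wrist depth put five bar tops at about 24 mm along their length, which means flat on the 12 mm row floor. The first short bar was checked by picture only. All bars lie within about 1.5° of straight across. The first four sit roughly 2–3 mm off-centre in y, from an in-hand offset I misread at first. That is inside the 3 mm channel clearance but close to the rib.
- **Cover:** It met the stop at about 12 N opening and 11 N closing. After release the grip bar measured about -47 to -49 mm in case x, against -46 nominal. I put that down to the ~2 mm camera calibration, because the front edge looked flush in the picture.
- **Bench:** The last top view found no bars left on it. The mouse, bottle and mount looked unmoved by eye; I did not measure them. I saw no knocked bar and no grip slip.

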